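# Register two cheese bars on the cutting board, gently

## Robot

A 6-joint arm with a two-finger parallel gripper is mounted at the origin on the work surface. World frame = base frame: x ahead of the robot, y to its left, z up, the work surface at z = 0. Lengths are in mm, angles in rad, forces in N, time in s.
With the tool pointing down it reaches from about 400 to 925 mm from the base axis. Payload 12.5 kg.
Tool frame: the origin (TCP) lies on the centre line of the jaws, within the pads' length; the fingertips stand 25 mm ahead of it and the grasp point (between the pads) lies 6 mm ahead of it (env.tip_extent is the distance from the TCP to the fingertips, in mm); x points along the fingers, z is the direction in which the jaws open and shut, and the axes are right-handed (so a half turn about x gives the same grasp; the last joint's range is limited). The gripper opens to 95 mm and grips with 3 to 60 N. Pads are 20 mm wide; open, the fingers measure 119 mm over their backs; the gripper's body (75 mm by 180 mm) begins 59 mm behind the grasp point.
Start: joints at [1.02, 0.491, 1.559, -0, 1.092, -0.106], TCP at [268.909, 564.209, 239.661] pointing down, gripper open.
Joint ranges: [-3.1, 3.1], [-0.84, 2.19], [0.05, 2.79], [-1.13, 4.28], [0.06, 2.93], [-2.69, 2.69]. Speed limits (rad/s): [2.22, 2.22, 2.79, 3.14, 3.14, 3.14].

## Interface

Orientations are given as [roll, pitch, yaw] about the fixed x, y, z axes, in that order (R = Rz(yaw) Ry(pitch) Rx(roll)).
In Python, from cell import env gives the robot as it stands.
- The arm moves only by the tool step_arm, never from a script. Its argument "rows" is a list of rows, each a list of 6 numbers: the shift along the tool's x, y, z in mm, then the turn, a rotation vector about the tool's x, y, z in rad. In form: [[x, y, z, wx, wy, wz], ...]. A call has 1 to 8 rows; each row shifts and turns the pose as measured when the row begins, along the tool's axes as they then stand; what a row does not reach is not made up. A row lasts 1/8 s, in which the tool goes at most 62.5 mm and 10.7 degrees, less where a joint would pass 70% of its speed; a pose out of reach is approached as far as the arm can. A call is refused whole if a number of a shift passes 62.5 or a number of a turn 0.188, either way. A call with a gripper value outside its range is refused whole. "grip" is the finger opening in mm, from 0 to 95.1, set as the call begins (left out, the last holds). The fingers move at their own pace and stop on an object; the grip force is fixed at half the most. Time passes only in rows, so rows that do not move let the fingers close. It gives the time, the measured TCP pose, the force and the opening at its end, in the units of the state.
- env.state(): the state, without advancing time (a new reading comes with each control period).
- env.read_camera(name): name is "scene" or "top"; returns the picture (384x512x3 uint8, red, green, blue); there is no depth.
- env.get_calibration(name): a dict with "fx", "fy", "cx", "cy" (pixels), "pose" (4x4, takes a point from camera to world coordinates). Camera axes: x right, y down, z forward; pixel columns grow to the right and rows downward; lengths in mm; the calibration is good to about 2 mm. A picture is of the moment at which its call begins. get_calibration takes no time and is no camera call.
- env.job_done(): hands the job in, once; it reports no verdict.
The state is a dict: "t": time; "joints": joint angles; "qvel": joint speeds; "tau": joint torques, N m; "eef_pos": TCP position; "tcp_rot": TCP orientation; "ft_force": force on the tool from outside, world axes, zero at the start; "moment": the same for the moment, N m; "opening": opening from 0.0 (shut) to 1.0 (fully open).
Only numpy, scipy, OpenCV 4.12 (cv2) and the standard library are available. Lean on these libraries where they do the work, as an engineer would, in place of code of your own. Each camera call takes 0.05 s, during which the arm holds its last target.

## Task

First push the soft cheese bar that lies askew on the white registering board home, so that its long side lies flush along the far fence and its end flush against the end stop. Then fetch the full-length bar from the sloping draining rack, set it down on the board the same way up and push it home too: long side flush along the first bar, end flush against the end stop. The cheese dents: squeeze it with no more than 40 N, set it down without dropping it (even 8 mm is too much), push it with only a few newtons (never 40 N or more), and leave the half bar, the flask and the small cheese wheel where they are.

Things in the scene. Friction and masses are not known exactly. Their poses are not given: they have to be found in the camera images.
- jig: White registering board, fixed; origin: centre of its underside, z up. Bed 220 (x) by 240 mm (y), top at z = 12. Far fence on the +x edge, inner face at x = 100, all along y. End stop on the -y edge, inner face at y = -110, from x = -70 to 100. Both are aluminium strips 12 mm thick, tops at z = 42. Sides -x and +y are open. Left or right of the robot's midline, turned up to 0.25 rad.
- stops: The two aluminium strips of the board, far fence and end stop together, fixed to it; origin and axes are those of the board (see there for the faces).
- home_1 (a point): Centre of the first bar when fully home against fence and end stop: x = 73, y = -45, z = 37 mm in the board's frame (same axes). Its long side lies along y.
- home_2 (a point): Centre of the second bar when home alongside the first and against the end stop: x = 19, y = -45, z = 37 mm in the board's frame (same axes).
- bar_a_mid (a point): Centre of the cheese bar that lies askew on the registering board: a rounded ochre block 54 mm (own x) by 130 mm (own y) by 50 mm (own z, up), 0.29 to 0.45 kg.
- bar_b_mid (a point): Centre of the full-length bar to fetch, same block as the first: 54 mm (own x) by 130 mm (own y) by 50 mm (own z, square off the slope), 0.29 to 0.45 kg. It lies loose on the rack's slope, long side resting on the lip, own x pointing up the slope, own y level, in either of the two places.
- half_bar_mid (a point): Centre of the half bar in the other place of the rack, 54 by 70 by 50 mm (own x, y, z), lying in the same way; leave it alone.
- rack: Draining rack, fixed, 290 mm wide (y): board sloping at 30 degrees, rising towards its own +x, which points back to the robot (within 0.15 rad): it faces away. Origin: under the frame's middle, z up. Slope surface starts at x = -20, z = 45 mm and runs up 130 mm. A lip 10 mm thick on its low edge stands 10 mm square off the slope; above it the bars' sides are free. Two places 140 mm apart in y; nothing above.
- flask_mid (a point): Centre of an upright white plastic flask, 54 mm across, 150 mm tall, standing loose between rack and registering board; leave it standing.
- wheel_mid (a point): Centre of a small round cheese wheel, 106 mm across and 45 mm high, lying loose beyond the flask, between rack and board; leave it alone.
Things that resemble listed ones, but are neither listed nor needed, are in the scene too. Leave any black or turquoise look-alike of the part that bears bar_a_mid alone.

How it is judged:
By the outcome, as a careful person would: the job done as asked, in the order asked, and still so for the second after the job is handed in, with the robot touching nothing.
It also fails if it takes over 72 s, if anything falls off the work surface, if the arm or the gripper's body presses on something with over 40 N, if the wrist force passes 120 N, or if a joint passes its speed limit or range.

## Working session

There is one attempt and no reset: what is moved stays moved. The work goes in short steps, Python scripts to look and compute and a tool call to move; the robot and the scene stay as the last step left them, time stands still between calls to the robot, and variables do not carry over. Pictures are saved under pics/ and viewed, and the job is handed in when it is done.

Besides the shell and the picture viewer there is one more tool, called after "Emit:" by a JSON object that holds its "name" and its "arguments". step_arm: Moves the arm, as the interface text tells. Its arguments: {"type":"object","properties":{"rows":{"type":"array","items":{"type":"array","items":{"type":"number"}}},"grip":{"type":"number"}},"required":["rows"]}

```bash
ls; mkdir -p pics; python3 - <<'E'
from cell import env
import cv2
print(env.state()); 
for n in ("scene","top"):
    im=env.read_camera(n); cv2.imwrite(f"pics/{n}0.png",im[:,:,::-1]); c=env.get_calibration(n); print(n,c)
E
```

```text
pics
{'t': 0.0, 'joints': array([ 1.02035582e+00,  4.91553298e-01,  1.55946856e+00, -4.22740203e-05,
        1.09168696e+00, -1.05585503e-01]), 'qvel': array([ 0.00084131, -0.00066002, -0.00213486, -0.00101348,  0.00173642,
        0.00057353]), 'tau': array([-1.09348235e-03, -6.12649941e+01, -2.58178103e+01,  6.92166318e-02,
        4.83726931e-02, -1.63864297e-04]), 'eef_pos': array([268.81660599, 563.98890867, 239.0590416 ]), 'tcp_rot': array([ 3.06958499,  1.56967953, -2.08763948]), 'ft_force': array([-1.15408927,  0.08650856,  0.82559521]), 'moment': array([0.02681975, 0.08199127, 0.00545534]), 'opening': 1.0004311293989439}
scene {'fx': 451.7418892471407, 'fy': 451.7418892471407, 'cx': 259.9423330610709, 'cy': 179.25964635648668, 'pose': array([[-7.96296069e-01,  4.27464899e-01, -4.28002723e-01,
         1.12443441e+03],
       [ 6.04846602e-01,  5.72660650e-01, -5.53371817e-01,
         8.90411597e+02],
       [ 8.55328933e-03, -6.99523795e-01, -7.14558116e-01,
         1.13233741e+03],
       [ 0.00000000e+00,  0.00000000e+00,  0.00000000e+00,
         1.00000000e+00]])}
top {'fx': 410.98626422510887, 'fy': 410.98626422510887, 'cx': 251.43164335321876, 'cy': 190.73837254287966, 'pose': array([[ 6.86263946e-03, -9.93943406e-01,  1.09678668e-01,
         3.95337415e+02],
       [-9.99818157e-01, -8.77165745e-03, -1.69325502e-02,
         1.02454646e+02],
       [ 1.77920603e-02, -1.09542521e-01, -9.93822861e-01,
         1.17943351e+03],
       [ 0.00000000e+00,  0.00000000e+00,  0.00000000e+00,
         1.00000000e+00]])}
```

View pics/scene0.png

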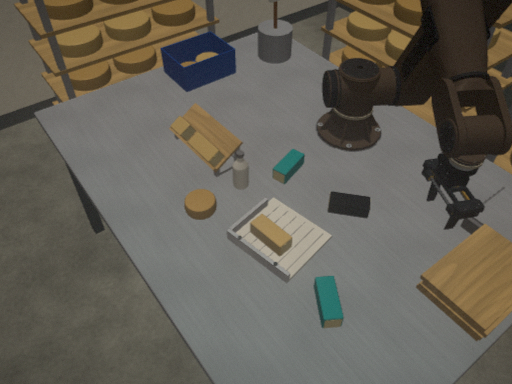

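View pics/top0.png

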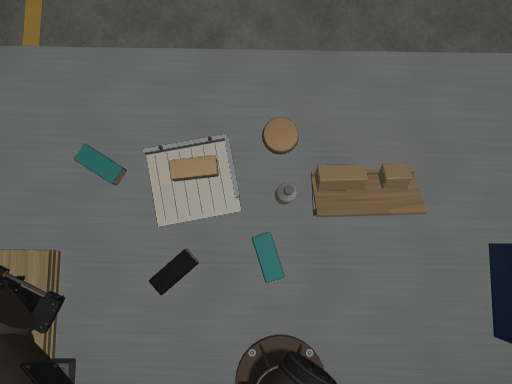

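```bash
python3 - <<'E'
import cv2
a=cv2.imread("pics/top0.png"); 
cv2.imwrite("pics/c1.png",cv2.resize(a[120:240,130:260],None,fx=5,fy=5,interpolation=cv2.INTER_CUBIC))
cv2.imwrite("pics/c2.png",cv2.resize(a[105:235,255:440],None,fx=4,fy=4,interpolation=cv2.INTER_CUBIC))
b=cv2.imread("pics/scene0.png"); 
cv2.imwrite("pics/c3.png",cv2.resize(b[90:290,160:340],None,fx=3,fy=3,interpolation=cv2.INTER_CUBIC))
E
```

```text
(no output)
```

View pics/c1.png

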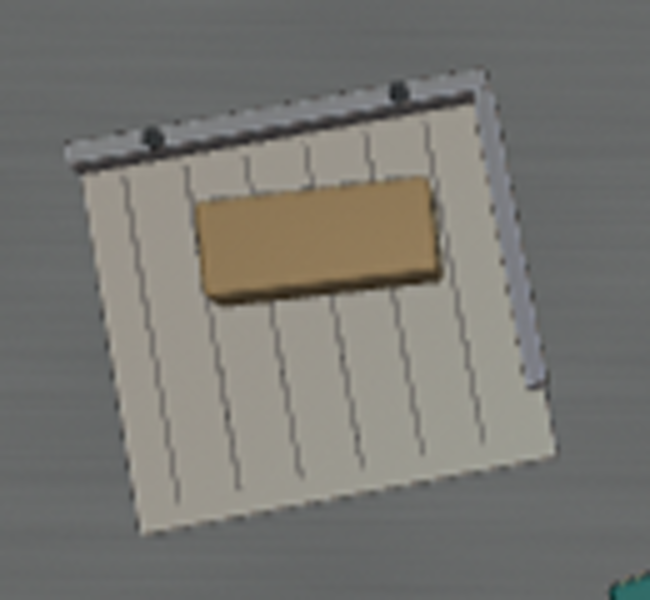

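View pics/c2.png

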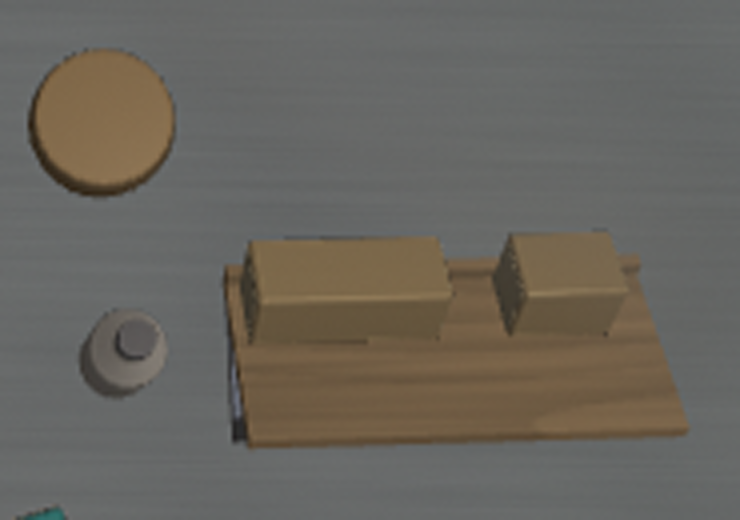

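View pics/c3.png

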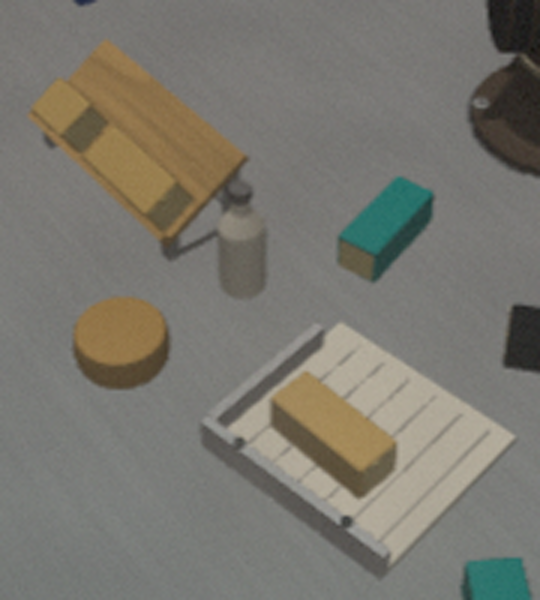

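```bash
cat > h.py <<'E'
import numpy as np, cv2
from cell import env
def ray(n,u,v):
    c=env.get_calibration(n);P=c['pose'];d=P[:3,:3]@np.array([(u-c['cx'])/c['fx'],(v-c['cy'])/c['fy'],1]);return P[:3,3],d
def onz(n,u,v,z):
    o,d=ray(n,u,v);return o+d*(z-o[2])/d[2]
def tri(p,q):
    o1,d1=ray('top',*p);o2,d2=ray('scene',*q)
    d1/=np.linalg.norm(d1);d2/=np.linalg.norm(d2)
    s=np.linalg.lstsq(np.c_[d1,-d2],o2-o1,rcond=None)[0]
    a=o1+d1*s[0];b=o2+d2*s[1];return (a+b)/2,np.linalg.norm(a-b)
def proj(n,X):
    c=env.get_calibration(n);P=c['pose'];x=P[:3,:3].T@(np.array(X)-P[:3,3]);return x[0]/x[2]*c['fx']+c['cx'],x[1]/x[2]*c['fy']+c['cy']
def cc(x,y,f,x0,y0): return ((x+.5)/f-.5+x0,(y+.5)/f-.5+y0)
E
python3 - <<'E'
from h import *
np.set_printoptions(precision=1,suppress=True)
T=lambda x,y:cc(x,y,5,130,120)
S=lambda x,y:cc(x,y,3,160,90)
R=lambda x,y:cc(x,y,4,255,105)
for n,p,z in [("bed -x+y",(140,535),12),("bed -x-y",(557,455),12),("fence in +y",(82,175),12),("fence in -y",(475,100),12),("fence top out +y",(66,146),42),("fence top out -y",(487,70),42),("A",(195,203),62),("A",(428,178),62),("A",(440,272),62),("A",(205,297),62)]:
    print(n,onz('top',*T(*p),z))
print("scene")
for n,p,z in [("bed -x+y",(515,437),12),("bed -x-y",(341,322),12),("fence out -y",(203,424),42),("fence out +y",(387,553),42),
 ("A far -y",(271,396),62),("A near -y",(308,372),62),("A near+y",(395,440),62),("A far+y",(359,472),62)]:
    print(n,onz('scene',*S(*p),z))
print("rack tri")
for n,p,q in [("top corner +y",(249,446),(245,157)),("top corner -y",(688,431),(107,41)),("low corner+y",(226,268),(163,239)),
 ("B top upslope +y",(260,300),(180,200)) ]:
    print(n,*tri(R(*p),S(*q)))
print('wheel',onz('top',*R(103,118),45),'flask',onz('top',*R(137,340),150))
E
```

```text
bed -x+y [420.1 346.5  12. ]
bed -x-y [467.1 111.8  12. ]
fence in +y [625.9 386.2  12. ]
fence in -y [672.4 161.3  12. ]
fence top out +y [636.4 388.4  42. ]
fence top out -y [682.6 153.2  42. ]
A [601.1 311.7  62. ]
A [616.4 184.   62. ]
A [564.  176.6  62. ]
A [549.  304.7  62. ]
scene
bed -x+y [423.2 348.9  12. ]
bed -x-y [467.7 115.7  12. ]
fence out -y [683.6 161.8  42. ]
fence out +y [631.7 390.3  42. ]
A far -y [616.5 186.9  62. ]
A near -y [567.3 184.3  62. ]
A near+y [551.7 304.8  62. ]
A far+y [604.2 313.4  62. ]
rack tri
top corner +y [449.3 -88.9 102.6] 1.9497985033266736
top corner -y [ 460.1 -378.6  101.9] 1.9804530556791542
low corner+y [574.  -81.8  49.2] 3.211432653254584
B top upslope +y [543.8 -96.   83.9] 11.44811242631393
wheel [682.1   2.5  45. ] flask [512.6  -9.6 150. ]
```

```bash
python3 - <<'E'
import cv2
b=cv2.imread("pics/scene0.png"); 
cv2.imwrite("pics/c4.png",cv2.convertScaleAbs(cv2.resize(b[95:185,160:260],None,fx=7,fy=6.5,interpolation=cv2.INTER_CUBIC),alpha=1.5))
a=cv2.imread("pics/top0.png"); 
cv2.imwrite("pics/c5.png",cv2.convertScaleAbs(cv2.resize(a[155:225,305:435],None,fx=6,fy=6,interpolation=cv2.INTER_CUBIC),alpha=1.6))
E
```

```text
(no output)
```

View pics/c4.png

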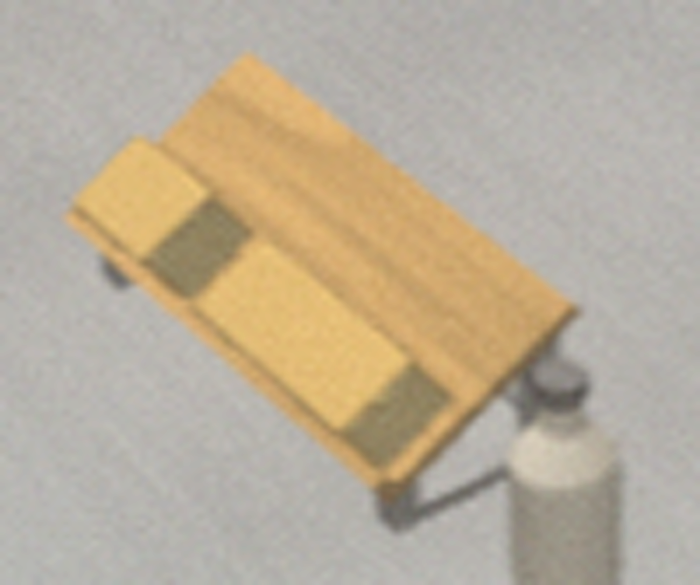

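View pics/c5.png

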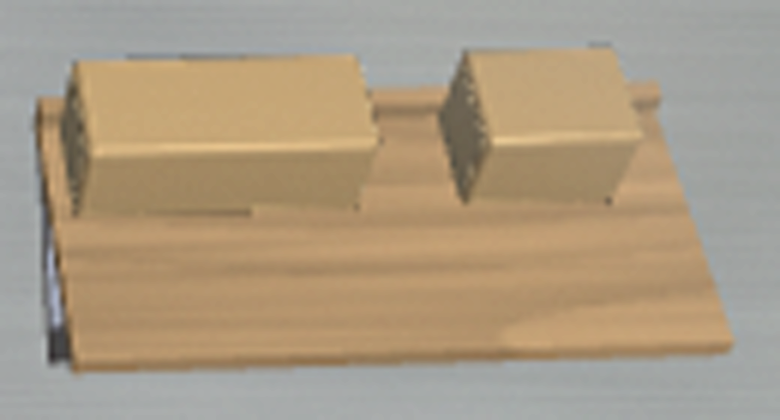

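```bash
python3 - <<'E'
from h import *
np.set_printoptions(precision=1,suppress=True)
R=lambda x,y:cc(x,y,6,305,155)
S=lambda x,y:((x+.5)/7-.5+160,(y+.5)/6.5-.5+95)
r={}
for n,p,q in [("far+y",(72,60),(340,430)),("far-y",(357,56),(192,293)),("ridge+y",(92,152),(410,362)),("ridge-y",(380,142),(262,238)),("rack+y",(73,358),(576,306)),("rack-y",(731,342),(250,54))]:
    X,e=tri(R(*p),S(*q)); r[n]=X; print(n,X,e)
c=(r["far+y"]+r["far-y"]+r["ridge+y"]+r["ridge-y"])/4
print('topctr',c)
for n,p in (('f',('far+y','far-y')),('r',('ridge+y','ridge-y')),('k',('rack+y','rack-y'))):
    d=r[p[0]]-r[p[1]];print(n,np.linalg.norm(d),np.arctan2(-d[0],d[1]))
u=(r["ridge+y"]+r["ridge-y"]-r["far+y"]-r["far-y"])/2;print(u,np.linalg.norm(u))
# predicted from rack top edge
k=(r['rack+y']+r['rack-y'])/2;print('rack top mid',k)
psi=0.035
up=np.array([-np.cos(psi)*.866,-np.sin(psi)*.866,.5]);n=np.array([np.cos(psi)*.5,np.sin(psi)*.5,.866])
k[2]=110
print('pred B top line ctr (mid rack)', k-up*(130-27)+n*50, 'place +y', k-up*103+n*50+70*np.array([-np.sin(psi),np.cos(psi),0]))
E
```

```text
far+y [587.4 -90.6  90.3] 1.385492202980639
far-y [ 590.7 -218.6   96.2] 1.835094912418712
ridge+y [542.9 -95.3 110.2] 1.7281596294774868
ridge-y [ 548.2 -221.8  112.1] 1.9105939710442499
rack+y [452.1 -85.9 108.3] 3.012012224082187
rack-y [ 461.7 -376.   106.3] 2.479824829848212
topctr [ 567.3 -156.6  102.2]
f 128.18238904197167 0.025503051871407834
r 126.60992994049087 0.0416956197045236
k 290.2235074586803 0.033068659961149834
[-43.5  -4.   17.9] 47.17868298686252
rack top mid [ 456.9 -230.9  107.3]
pred B top line ctr (mid rack) [ 571.1 -226.9  101.8] place +y [ 568.6 -157.   101.8]
```

```bash
cat >> h.py <<'E'
from scipy.spatial.transform import Rotation as Ro
np.set_printoptions(precision=2,suppress=True)
BC=np.array([550.5,250.5,0]);YB=0.198
def b2w(x,y,z): c,s=np.cos(YB),np.sin(YB);return BC+np.array([c*x-s*y,s*x+c*y,z])
def w2b(p): c,s=np.cos(YB),np.sin(YB);d=np.array(p)-BC;return np.array([c*d[0]+s*d[1],-s*d[0]+c*d[1],d[2]])
def pose():
    s=env.state();return np.array(s['eef_pos']),Ro.from_euler('xyz',s['tcp_rot']),s
def axes(x,z):
    x=np.array(x,float);z=np.array(z,float);return Ro.from_matrix(np.c_[x,np.cross(z,x),z])
def plan(pt,Rt=None,per=60,ang=.17):
    p,R,s=pose()
    if Rt is None: Rt=R
    rv=(R.inv()*Rt).as_rotvec(); d=np.array(pt)-p
    n=int(max(1,np.ceil(np.linalg.norm(d)/per),np.ceil(np.linalg.norm(rv)/ang)))
    Rc=R;pc=p.copy();rows=[]
    for i in range(n):
        k=n-i
        v=Rc.inv().apply((np.array(pt)-pc)/k); w=(Rc.inv()*Rt).as_rotvec()/k
        v=np.round(v,1);w=np.round(w,3)
        rows.append([*map(float,v),*map(float,w)]); pc=pc+Rc.apply(v);Rc=Rc*Ro.from_rotvec(w)
    print("t",s['t'],"p",p,"F",s['ft_force'],'q',s['joints'],'n',n,'turn',rv);print(rows)
RA=lambda sg=1: axes([0,0,-1],[-np.sin(YB)*sg,np.cos(YB)*sg,0])
E
python3 - <<'E'
from h import *
p,R,s=pose();print(R.as_matrix());print(w2b(p))
for sg in (1,-1):print((R.inv()*RA(sg)).as_rotvec())
plan(b2w(-30,-12,150),RA(1));plan(b2w(-30,-12,150),RA(-1))
E
```

```text
[[-0.   -0.9   0.43]
 [-0.    0.43  0.9 ]
 [-1.    0.   -0.  ]]
[-214.53  362.82  239.13]
[-0.64 -0.   -0.  ]
[ 2.5 -0.   0. ]
t 0.1 p [268.79 564.03 239.13] F [-0.59 -0.56 -0.26] q [ 1.02  0.49  1.56 -0.    1.09 -0.11] n 8 turn [-0.64 -0.   -0.  ]
[[11.2, -46.5, -23.7, -0.08, -0.0, -0.0], [11.2, -44.5, -27.3, -0.08, -0.0, -0.0], [11.1, -42.2, -30.8, -0.08, -0.0, -0.0], [11.2, -39.6, -34.0, -0.081, -0.0, -0.0], [11.1, -36.7, -37.2, -0.08, -0.0, -0.0], [11.2, -33.6, -39.9, -0.081, -0.0, -0.0], [11.1, -30.3, -42.6, -0.08, -0.0, -0.0], [11.2, -26.8, -44.8, -0.081, -0.001, -0.001]]
t 0.1 p [268.79 564.03 239.13] F [-0.59 -0.56 -0.26] q [ 1.02  0.49  1.56 -0.    1.09 -0.11] n 15 turn [ 2.5 -0.   0. ]
[[6.0, -24.8, -12.6, 0.167, -0.0, 0.0], [5.9, -26.6, -8.3, 0.167, -0.0, 0.0], [6.0, -27.6, -3.8, 0.167, -0.0, 0.0], [5.9, -27.8, 0.9, 0.166, -0.0, 0.0], [6.0, -27.3, 5.4, 0.167, -0.0, 0.0], [5.9, -26.0, 9.9, 0.166, 0.0, 0.0], [6.0, -24.0, 14.1, 0.167, 0.0, 0.0], [5.9, -21.4, 17.9, 0.166, 0.0, 0.0], [6.0, -18.1, 21.2, 0.167, 0.0, 0.0], [5.9, -14.4, 23.9, 0.166, 0.0, 0.0], [6.0, -10.2, 25.9, 0.167, 0.0, 0.0], [5.9, -5.8, 27.2, 0.166, 0.0, 0.0], [6.0, -1.2, 27.8, 0.167, 0.0, 0.0], [5.9, 3.5, 27.7, 0.166, 0.0, 0.0], [6.0, 7.9, 26.7, 0.167, 0.001, 0.001]]
```

Emit:
{"name": "step_arm", "arguments": {"rows": [[11, -46, -24, -0.08, 0, 0], [11, -44, -27, -0.08, 0, 0], [11, -42, -31, -0.08, 0, 0], [11, -40, -34, -0.08, 0, 0], [11, -37, -37, -0.08, 0, 0], [11, -34, -40, -0.08, 0, 0], [11, -30, -43, -0.08, 0, 0], [11, -27, -45, -0.08, 0, 0]]}}

```text
t: 1.1
eef_pos: [531.4, 227.3, 147.2]
tcp_rot: [1.793, 1.569, -2.698]
ft_force: [1.2, 0.1, -0.1]
opening: 0.997
```

```bash
python3 - <<'E'
from h import *
plan(b2w(-30,-12,48),RA(1))
E
```

```text
t 1.1 p [531.4  227.32 147.2 ] F [ 1.22  0.11 -0.13] q [ 0.29  0.53  1.77 -0.    0.84 -1.5 ] n 2 turn [ 0.02 -0.   -0.  ]
[[49.6, 3.2, 3.6, 0.012, -0.0, -0.001], [49.6, 3.3, 3.5, 0.012, -0.0, -0.001]]
```

Emit:
{"name": "step_arm", "arguments": {"rows": [[0, 6.5, 7, 0.02, 0, 0], [50, 0, 0, 0, 0, 0], [44, 0, 0, 0, 0, 0], [0, 0, 0, 0, 0, 0]]}}

```text
t: 1.6
eef_pos: [523.8, 231.1, 50.7]
tcp_rot: [1.752, 1.568, -2.765]
ft_force: [-0.0, 0.5, -0.1]
opening: 0.998
```

```bash
cat > look.py <<'E'
import sys; from h import *
p,R,s=pose();print('t',s['t'],'b',w2b(p),'F',s['ft_force'])
n=sys.argv[1]
for c in sys.argv[2:]:
    im=env.read_camera(c)[:,:,::-1]; cv2.imwrite(f"pics/{c}{n}.png",im)
    r=(im[110:245,130:270] if c=='top' else im[180:300,210:350])
    cv2.imwrite(f"pics/{c}{n}z.png",cv2.resize(r,None,fx=4,fy=4,interpolation=cv2.INTER_CUBIC))
E
python3 look.py 1 scene top
```

```text
t 1.6 b [-29.99 -13.73  50.68] F [-0.03  0.55 -0.05]
```

View pics/scene1z.png

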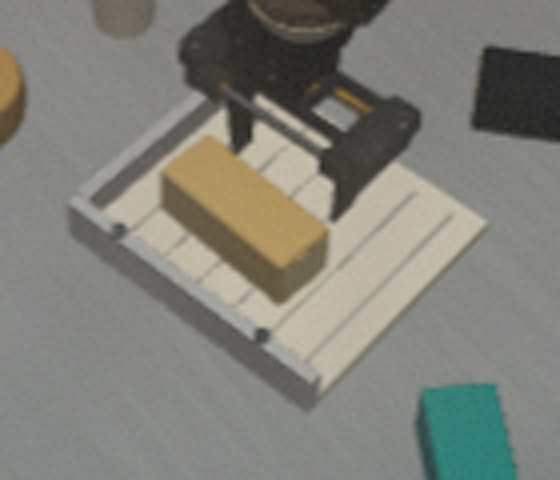

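View pics/top1z.png

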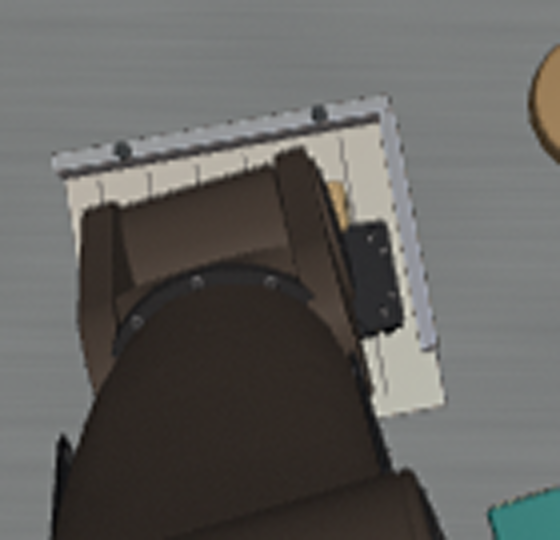

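Emit:
{"name": "step_arm", "arguments": {"rows": [[0, -10, 0, 0, 0, 0], [0, -5, 0, 0, 0, 0], [0, -4, 0, 0, 0, 0], [0, -4, 0, 0, 0, 0], [0, -4, 0, 0, 0, 0], [0, -4, 0, 0, 0, 0], [0, -4, 0, 0, 0, 0], [0, -4, 0, 0, 0, 0]]}}

```text
t: 2.7
eef_pos: [566.5, 240.5, 58.3]
tcp_rot: [-1.48, 1.565, 0.287]
ft_force: [-2.4, -1.3, 0.6]
opening: 1.001
```

```bash
python3 look.py 2 scene
```

```text
t 2.7 b [ 13.73 -12.98  58.3 ] F [-2.41 -1.26  0.63]
```

View pics/scene2z.png

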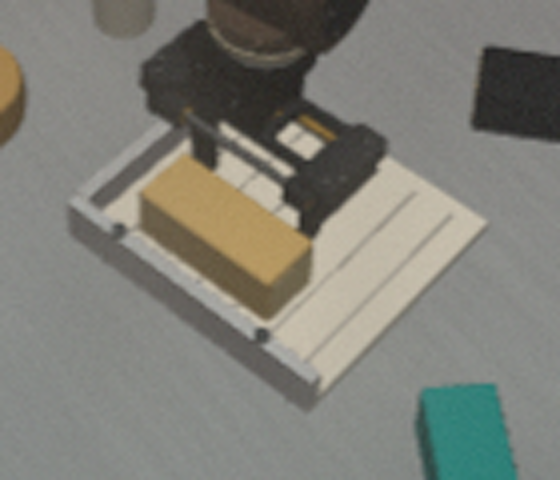

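Emit:
{"name": "step_arm", "arguments": {"rows": [[3, -3, 0, 0, 0, 0], [3, -3, 0, 0, 0, 0], [3, -3, 0, 0, 0, 0], [2, -2, 0, 0, 0, 0], [1, -2, 0, 0, 0, 0]]}}

```text
t: 3.38
eef_pos: [580.3, 243.2, 45.6]
tcp_rot: [-1.485, 1.565, 0.282]
ft_force: [-4.1, -1.0, 3.2]
opening: 1.003
```

```bash
python3 look.py 3 scene;python3 -c "
from h import *
p,R,s=pose();print((R.inv()*RA(1)).as_rotvec())"
```

```text
t 3.375 b [ 27.76 -13.    45.56] F [-4.11 -1.02  3.16]
[-0.    0.    0.01]
```

View pics/scene3z.png

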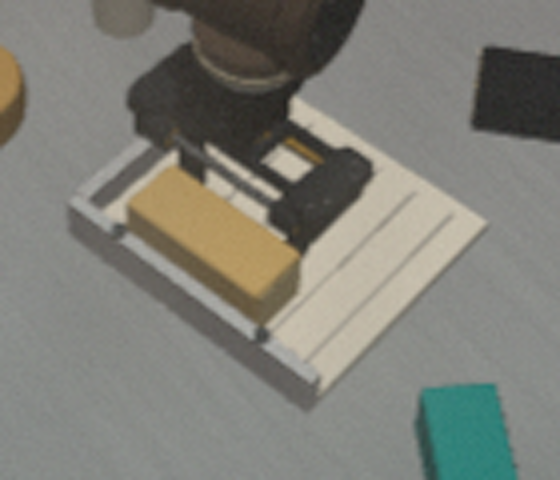

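Emit:
{"name": "step_arm", "arguments": {"rows": [[-1, -2, 0, 0, 0, 0], [0, -2, 0, 0, 0, 0]]}}

```text
t: 3.68
eef_pos: [584.8, 244.1, 46.3]
tcp_rot: [-1.487, 1.565, 0.28]
ft_force: [-3.5, 0.7, 2.5]
opening: 1.002
```

Emit:
{"name": "step_arm", "arguments": {"rows": [[0, -2, 0, 0, 0, 0]]}}

```text
t: 3.8
eef_pos: [586.1, 244.4, 46.4]
tcp_rot: [-1.453, 1.567, 0.313]
ft_force: [-10.8, -1.8, 8.9]
opening: 1.0
```

Emit:
{"name": "step_arm", "arguments": {"rows": [[0, -1.5, 0, 0, 0, 0]]}}

```text
t: 3.92
eef_pos: [586.2, 244.4, 46.4]
tcp_rot: [-0.831, 1.57, 0.935]
ft_force: [-13.6, -3.5, 8.3]
opening: 1.0
```

Emit:
{"name": "step_arm", "arguments": {"rows": [[0, -1.5, 0, 0, 0, 0]]}}

```text
t: 4.05
eef_pos: [586.1, 244.4, 46.4]
tcp_rot: [1.53, 1.567, -2.987]
ft_force: [-12.1, -3.0, 5.3]
opening: 0.999
```

```bash
python3 look.py 4 scene
```

```text
t 4.05 b [ 33.72 -12.98  46.45] F [-12.05  -3.01   5.34]
```

View pics/scene4z.png

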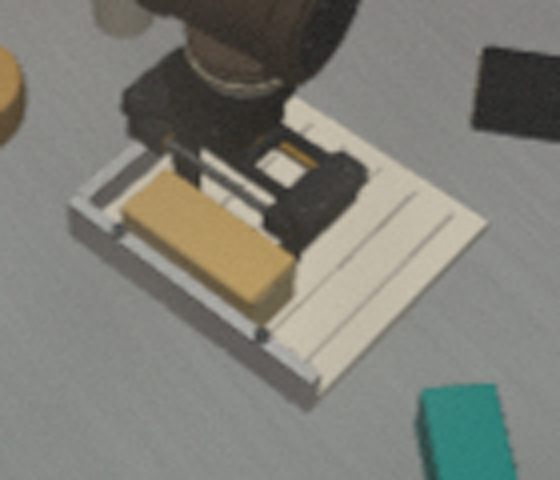

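Emit:
{"name": "step_arm", "arguments": {"rows": [[0, 10, 0, 0, 0, 0], [-10, 10, 0, 0, 0, 0], [-50, 0, 20, 0, 0, 0], [0, -5, 50, 0, 0, 0], [0, -40, 25, 0, 0, 0], [0, 0, 0, 0, 0, 0]], "grip": 0}}

```text
t: 4.85
eef_pos: [592.8, 345.2, 113.0]
tcp_rot: [-1.157, 1.566, 0.608]
ft_force: [-0.8, -0.0, -0.3]
opening: 0.428
```

```bash
python3 look.py 5 scene;python3 -c "
from h import *
plan(b2w(70,90,50),RA(1))"
```

```text
t 4.85 b [ 60.08  84.57 112.98] F [-0.77 -0.05 -0.31]
t 4.9 p [591.49 344.24 112.68] F [ 0.29 -0.5  -0.22] q [ 0.43  0.71  1.52  0.    0.91 -1.34] n 2 turn [-0.  0.  0.]
[[31.4, -5.6, 3.0, -0.002, 0.001, 0.001], [31.3, -5.6, 3.1, -0.002, 0.001, 0.002]]
```

View pics/scene5z.png

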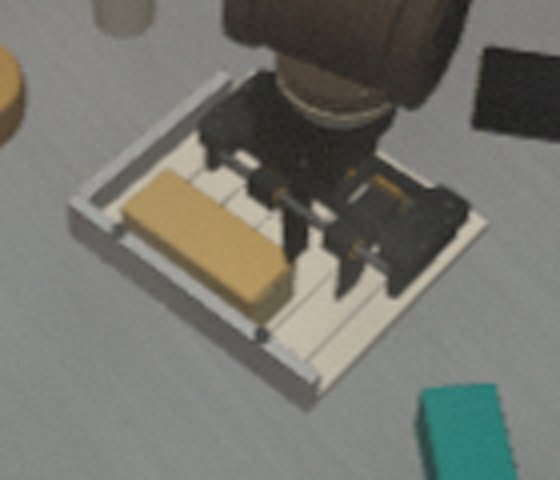

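Emit:
{"name": "step_arm", "arguments": {"rows": [[0, -10, 6, 0, 0, 0], [20, 0, 0, 0, 0, 0], [22, 0, 0, 0, 0, 0], [20, 0, 0, 0, 0, 0], [0, 0, 0, 0, 0, 0]]}}

```text
t: 5.52
eef_pos: [599.1, 349.9, 45.8]
tcp_rot: [0.439, 1.57, 2.202]
ft_force: [-0.2, 0.1, -0.8]
opening: 0.004
```

```bash
python3 look.py 6 scene
```

```text
t 5.525 b [67.18 87.88 45.83] F [-0.16  0.14 -0.84]
```

View pics/scene6z.png

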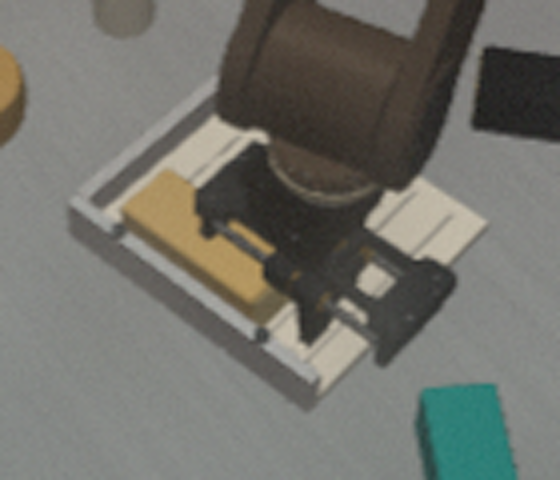

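Emit:
{"name": "step_arm", "arguments": {"rows": [[0, -2, -8, 0, 0, 0], [0, 0, -5, 0, 0, 0], [0, 0, -4, 0, 0, 0], [0, 0, -4, 0, 0, 0], [0, 0, -4, 0, 0, 0], [0, 0, -4, 0, 0, 0]]}}

```text
t: 6.32
eef_pos: [608.4, 320.5, 49.2]
tcp_rot: [-1.141, 1.566, 0.621]
ft_force: [1.3, 2.6, -1.6]
opening: 0.006
```

```bash
python3 look.py 7 scene
```

```text
t 6.325 b [70.56 57.24 49.2 ] F [ 1.29  2.56 -1.6 ]
```

View pics/scene7z.png

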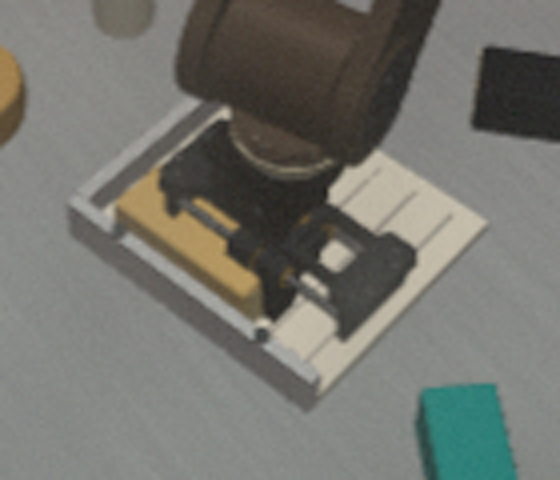

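Pushing at about 3 N. I'll carry on toward the stop.

Emit:
{"name": "step_arm", "arguments": {"rows": [[1, 0, -4, 0, 0, 0], [1, 0, -4, 0, 0, 0], [1, 0, -4, 0, 0, 0], [1, 0, -3, 0, 0, 0], [0, 0, -2, 0, 0, 0]]}}

```text
t: 7.0
eef_pos: [611.6, 307.2, 48.6]
tcp_rot: [-0.908, 1.559, 0.855]
ft_force: [-1.4, 1.1, -0.8]
opening: 0.004
```

```bash
python3 look.py 8 scene
```

```text
t 7.0 b [71.05 43.56 48.63] F [-1.43  1.14 -0.76]
```

View pics/scene8z.png

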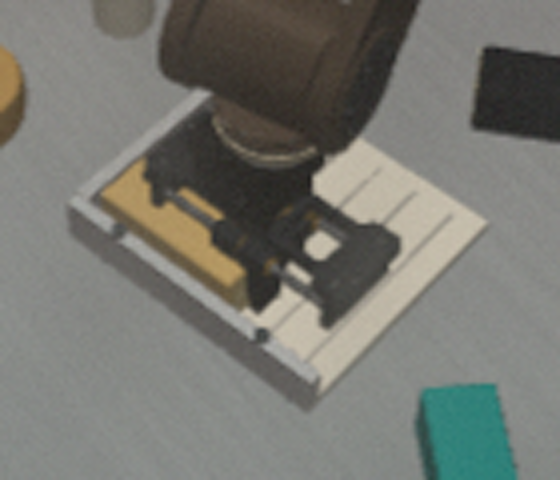

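Emit:
{"name": "step_arm", "arguments": {"rows": [[0.5, 0, -3, 0, 0, 0], [0.5, 0, -3, 0, 0, 0], [0.5, 0, -2, 0, 0, 0]]}}

```text
t: 7.42
eef_pos: [612.9, 300.9, 48.5]
tcp_rot: [-0.834, 1.557, 0.93]
ft_force: [-3.9, 5.6, 5.6]
opening: 0.005
```

Emit:
{"name": "step_arm", "arguments": {"rows": [[0, 0, -2, 0, 0, 0]]}}

```text
t: 7.55
eef_pos: [613.3, 299.0, 48.7]
tcp_rot: [-0.832, 1.556, 0.932]
ft_force: [-0.1, 2.8, 0.5]
opening: 0.005
```

Emit:
{"name": "step_arm", "arguments": {"rows": [[0, 0, -1.5, 0, 0, 0]]}}

```text
t: 7.68
eef_pos: [613.5, 297.5, 48.6]
tcp_rot: [-0.823, 1.556, 0.94]
ft_force: [-1.0, 3.3, 1.3]
opening: 0.006
```

```bash
python3 look.py 9 scene
```

```text
t 7.675 b [71.06 33.68 48.61] F [-0.99  3.34  1.34]
```

View pics/scene9z.png

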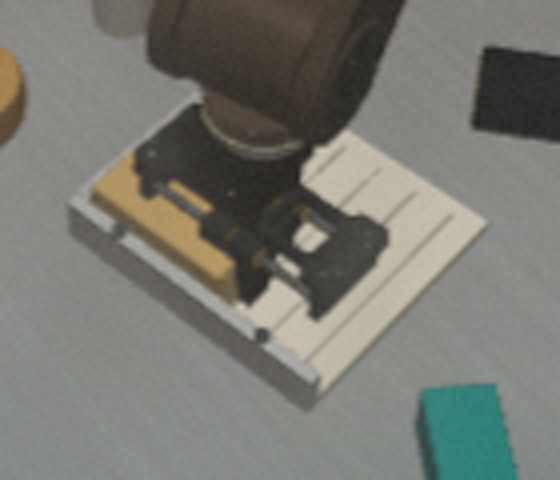

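Emit:
{"name": "step_arm", "arguments": {"rows": [[0, 0, -1.5, 0, 0, 0]]}}

```text
t: 7.85
eef_pos: [613.9, 295.9, 48.6]
tcp_rot: [-0.82, 1.556, 0.944]
ft_force: [-1.7, 3.5, 2.6]
opening: 0.002
```

Emit:
{"name": "step_arm", "arguments": {"rows": [[0, 0, -1.5, 0, 0, 0]]}}

```text
t: 7.98
eef_pos: [614.2, 294.3, 48.6]
tcp_rot: [-0.818, 1.556, 0.945]
ft_force: [-1.7, 4.1, 1.5]
opening: 0.005
```

Emit:
{"name": "step_arm", "arguments": {"rows": [[0, 0, -1.5, 0, 0, 0]]}}

```text
t: 8.1
eef_pos: [614.3, 293.9, 48.7]
tcp_rot: [-0.76, 1.555, 1.003]
ft_force: [-4.4, 17.1, 1.9]
opening: 0.006
```

```bash
python3 look.py 10 scene
```

```text
t 8.1 b [71.07 29.97 48.69] F [-4.43 17.11  1.92]
```

Emit:
{"name": "step_arm", "arguments": {"rows": [[0, 0, 8, 0, 0, 0], [-10, 0, 12, 0, 0, 0], [-55, 0, 0, 0, 0, 0], [-10, 50, 0, 0, 0, 0], [0, 60, 0, 0, 0, 0], [0, 20, -20, 0, 0, 0], [0, 0, -50, 0, 0, 0]], "grip": 75}}

```text
t: 9.02
eef_pos: [492.1, 220.9, 126.4]
tcp_rot: [-0.966, 1.553, 0.803]
ft_force: [1.5, 0.2, 0.8]
opening: 0.684
```

```bash
sed -i 's/^BC=.*/BC=np.array([548.6,248.1,0]);YB=0.198/' h.py; python3 look.py 11 scene;python3 -c "
from h import *
plan(b2w(-10,-45,50),RA(1))"
```

```text
t 9.025 b [-60.76 -15.57 126.39] F [1.54 0.23 0.79]
t 9.075 p [493.28 216.05 126.25] F [ 3.13 -3.07  0.19] q [ 0.29  0.51  1.9   0.01  0.72 -1.49] n 2 turn [-0.    0.01  0.01]
[[38.4, -24.8, -12.5, -0.002, 0.004, 0.007], [38.2, -25.0, -12.4, -0.001, 0.005, 0.007]]
```

View pics/scene11z.png

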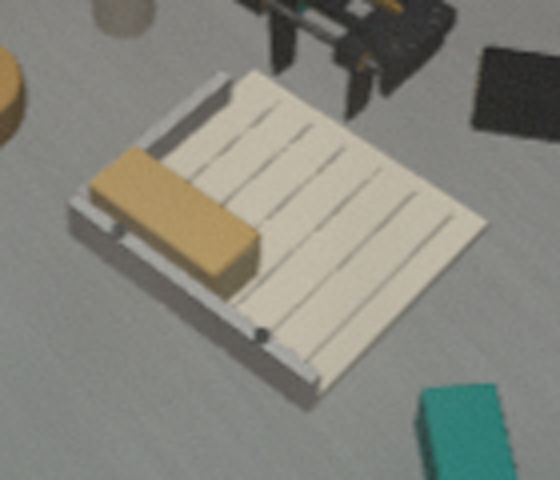

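Emit:
{"name": "step_arm", "arguments": {"rows": [[30, -22, -14, 0, 0.005, 0.007], [30, -20, -9, 0, 0.005, 0.007], [14, -12, 0, 0, 0, 0], [0, 0, 0, 0, 0, 0]]}}

```text
t: 9.57
eef_pos: [554.3, 203.7, 53.9]
tcp_rot: [-2.072, 1.567, -0.308]
ft_force: [-0.7, -0.3, -0.0]
opening: 0.789
```

```bash
python3 look.py 12 scene;python3 -c "
from h import *
plan(b2w(31,-45,48),RA(1))"
```

```text
t 9.575 b [ -3.14 -44.66  53.87] F [-0.71 -0.33 -0.02]
t 9.625 p [554.01 203.74  54.46] F [-0.24 -0.3   0.42] q [ 0.24  0.68  1.8  -0.    0.65 -1.52] n 1 turn [-0. -0.  0.]
[[6.6, -34.4, -0.3, -0.005, -0.002, 0.004]]
```

View pics/scene12z.png

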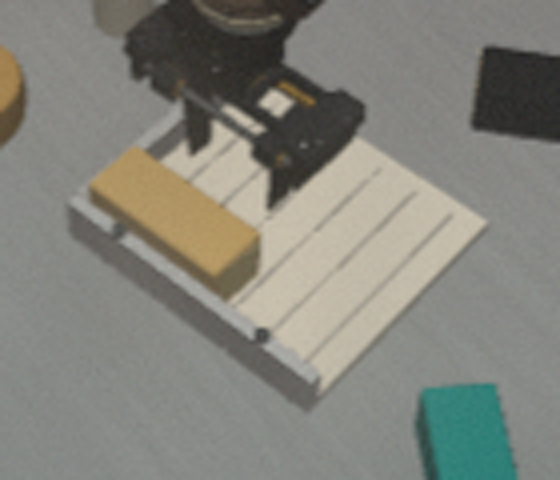

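Emit:
{"name": "step_arm", "arguments": {"rows": [[4, -12, 0, 0, 0, 0], [3, -10, 0, 0, 0, 0], [1, -6, 0, 0, 0, 0], [1, -3, 0, 0, 0, 0], [0, 0, 0, 0, 0, 0]]}}

```text
t: 10.25
eef_pos: [586.3, 211.3, 47.7]
tcp_rot: [-1.816, 1.564, -0.05]
ft_force: [-0.5, 0.1, 0.3]
opening: 0.79
```

```bash
python3 look.py 13
```

```text
t 10.25 b [ 29.77 -43.5   47.67] F [-0.54  0.15  0.32]
```

Emit:
{"name": "step_arm", "arguments": {"rows": [[0, -2, 0, 0, 0, 0], [0, -2, 0, 0, 0, 0]]}}

```text
t: 10.5
eef_pos: [590.1, 212.0, 47.8]
tcp_rot: [-1.835, 1.564, -0.07]
ft_force: [0.2, -0.0, 0.6]
opening: 0.791
```

Emit:
{"name": "step_arm", "arguments": {"rows": [[0, -2, 0, 0, 0, 0]]}}

```text
t: 10.62
eef_pos: [592.2, 212.4, 47.8]
tcp_rot: [-1.835, 1.564, -0.07]
ft_force: [0.7, -0.5, -0.6]
opening: 0.791
```

Emit:
{"name": "step_arm", "arguments": {"rows": [[0, -1.5, 0, 0, 0, 0]]}}

```text
t: 10.75
eef_pos: [592.5, 212.5, 47.8]
tcp_rot: [-2.099, 1.567, -0.333]
ft_force: [-11.3, -2.7, 9.1]
opening: 0.789
```

```bash
python3 look.py 14
```

```text
t 10.75 b [ 36.01 -43.54  47.85] F [-11.33  -2.68   9.06]
```

Emit:
{"name": "step_arm", "arguments": {"rows": [[0, 10, 0, 0, 0, 0], [-10, 15, 0, 0, 0, 0], [-60, 0, 0, 0, 0, 0], [-60, 0, 0, 0, 0, 0], [-60, 0, 0, 0, 0, 0], [-20, 0, 0, 0, 0, 0]], "grip": 95}}

```text
t: 11.5
eef_pos: [562.0, 206.9, 264.7]
tcp_rot: [-2.398, 1.568, -0.632]
ft_force: [-0.2, 0.2, 0.3]
opening: 0.999
```

```bash
cat >> h.py <<'E'
PS=0.034
UP=np.array([-np.cos(PS)*np.cos(np.pi/6),-np.sin(PS)*np.cos(np.pi/6),.5]);N=np.array([np.cos(PS)*.5,np.sin(PS)*.5,np.cos(np.pi/6)])
RR=axes(-N,-UP)
RB=axes([0,0,-1],[np.cos(YB),np.sin(YB),0])
TB=np.array([568,-157,102.])
E
python3 look.py 15;python3 -c "
from h import *
print(TB-10*N)
plan(TB+90*N,RR)"
```

```text
t 11.5 b [  5.08 -43.01 264.7 ] F [-0.19  0.2   0.25]
[ 563.   -157.17   93.34]
t 11.5 p [562.05 206.93 264.7 ] F [-0.19  0.2   0.25] q [ 0.24  0.43  1.59 -0.    1.12 -1.52] n 11 turn [1.69 0.38 0.46]
[[7.8, 1.9, -33.2, 0.153, 0.035, 0.041], [8.9, -3.5, -32.8, 0.153, 0.035, 0.041], [9.8, -8.9, -31.5, 0.153, 0.035, 0.041], [10.4, -13.9, -29.4, 0.153, 0.035, 0.042], [10.6, -18.7, -26.5, 0.154, 0.035, 0.041], [10.7, -22.9, -23.0, 0.153, 0.035, 0.042], [10.3, -26.6, -18.8, 0.154, 0.035, 0.041], [9.8, -29.5, -14.1, 0.153, 0.035, 0.042], [8.9, -31.7, -9.1, 0.154, 0.035, 0.041], [7.8, -33.0, -3.8, 0.153, 0.035, 0.042], [6.4, -33.5, 1.6, 0.154, 0.035, 0.041]]
```

Emit:
{"name": "step_arm", "arguments": {"rows": [[7, 2, -33, 0.153, 0.035, 0.041], [8, -4, -33, 0.153, 0.035, 0.041], [9, -9, -32, 0.153, 0.035, 0.041], [10, -14, -30, 0.153, 0.035, 0.041], [10, -19, -27, 0.153, 0.035, 0.041], [10, -23, -23, 0.153, 0.035, 0.041], [10, -27, -19, 0.153, 0.035, 0.041]]}}

```text
t: 12.38
eef_pos: [588.2, -30.4, 223.4]
tcp_rot: [2.852, 1.215, -2.779]
ft_force: [-0.3, 0.3, 0.2]
opening: 0.999
```

```bash
python3 -c "
from h import *
plan(TB+80*N,RR)"
```

```text
t 12.375 p [588.24 -30.37 223.4 ] F [-0.29  0.29  0.24] q [-0.1   0.58  1.48 -0.16  1.4  -0.7 ] n 4 turn [0.59 0.15 0.16]
[[14.5, -29.3, -10.3, 0.146, 0.037, 0.041], [13.5, -31.0, -5.4, 0.147, 0.036, 0.041], [12.3, -32.0, -0.3, 0.146, 0.037, 0.041], [11.0, -32.2, 4.8, 0.147, 0.036, 0.041]]
```

Emit:
{"name": "step_arm", "arguments": {"rows": [[14, -29, -10, 0.147, 0.037, 0.041], [13, -31, -5, 0.147, 0.037, 0.041], [12, -32, 0, 0.147, 0.037, 0.041], [10, -32, 5, 0.147, 0.037, 0.041], [0, 0, 0, 0, 0, 0]]}}

```text
t: 13.0
eef_pos: [605.9, -160.0, 173.8]
tcp_rot: [-3.126, 1.042, -3.119]
ft_force: [-1.5, 0.9, 0.9]
opening: 0.999
```

```bash
python3 - <<'E'
from h import *
plan(TB+40*N,RR)
for c in ('scene','top'):
    im=env.read_camera(c)[:,:,::-1]
    r=(im[100:240,280:440] if c=='top' else im[80:200,130:280])
    cv2.imwrite(f"pics/{c}16z.png",cv2.resize(r,None,fx=4.5,fy=4,interpolation=cv2.INTER_CUBIC))
E
```

```text
t 13.0 p [ 605.89 -159.96  173.81] F [-1.5   0.87  0.93] q [-0.3   0.76  1.31 -0.16  1.58 -0.27] n 1 turn [-0.03 -0.   -0.01]
[[41.1, 4.1, 3.3, -0.025, -0.005, -0.006]]
```

View pics/scene16z.png

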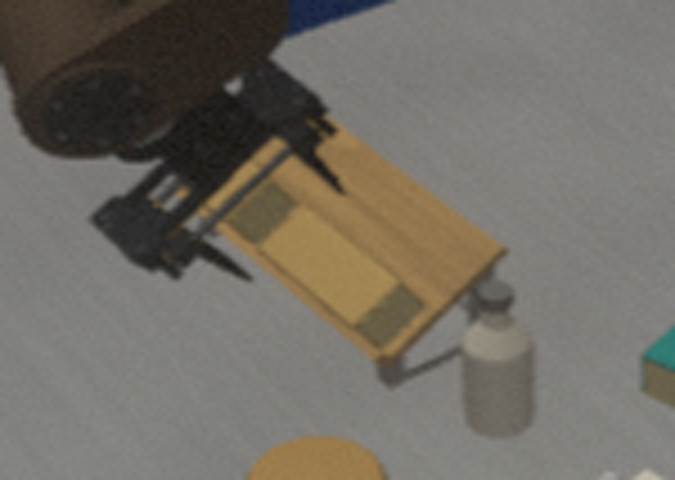

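View pics/top16z.png

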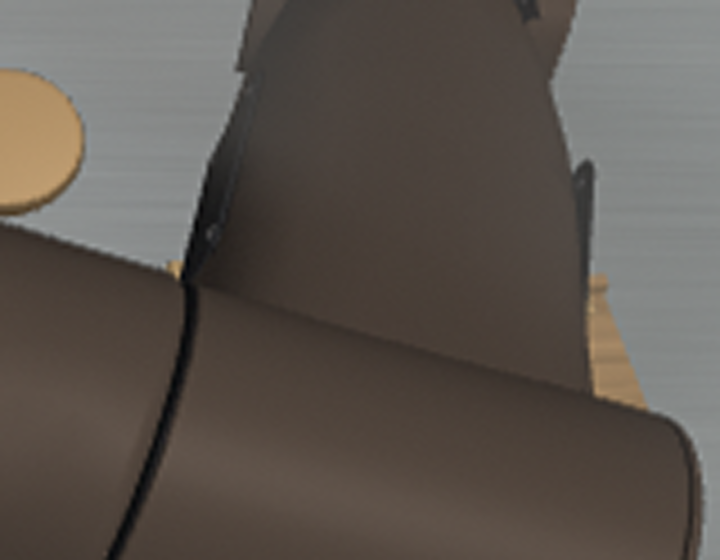

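Emit:
{"name": "step_arm", "arguments": {"rows": [[20, 3, 2, -0.025, -0.005, -0.006], [20, 0.5, 1, 0, 0, 0], [0, 0, 0, 0, 0, 0]]}}

```text
t: 13.48
eef_pos: [588.2, -151.3, 141.6]
tcp_rot: [3.14, 1.055, -3.095]
ft_force: [-0.0, 0.3, 0.0]
opening: 0.998
```

```bash
cat > look2.py <<'E'
import sys
from h import *
im=env.read_camera('scene')[:,:,::-1]
cv2.imwrite(f"pics/scene{sys.argv[1]}z.png",cv2.resize(im[80:200,130:280],None,fx=5,fy=5,interpolation=cv2.INTER_CUBIC))
E
python3 look2.py 17; python3 -c "
from h import *
plan(TB-10*N,RR)"
```

```text
t 13.525 p [ 588.97 -151.42  142.45] F [-0.28 -0.08  0.3 ] q [-0.29  0.76  1.4  -0.17  1.47 -0.28] n 1 turn [0.01 0.01 0.01]
[[55.7, -4.5, 1.4, 0.012, 0.009, 0.007]]
```

View pics/scene17z.png

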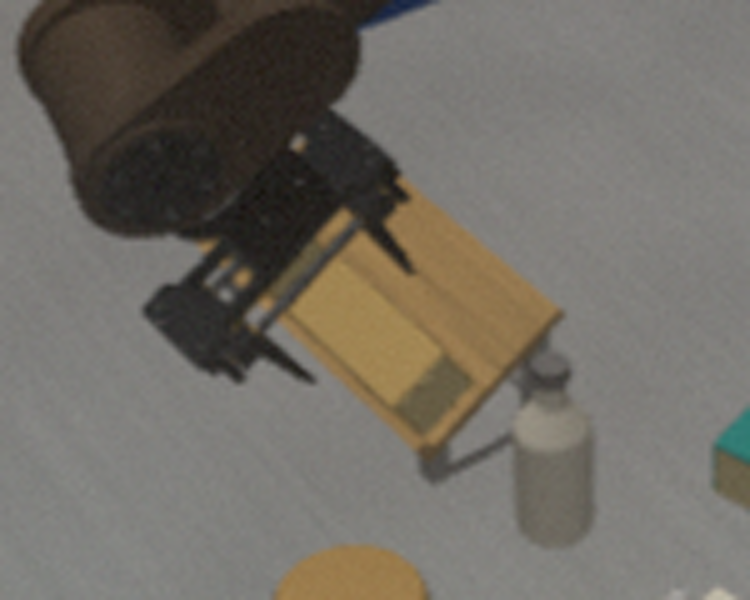

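Emit:
{"name": "step_arm", "arguments": {"rows": [[20, -4, 1, 0.012, 0.009, 0.007], [15, -1, 0, 0, 0, 0], [0, 0, 0, 0, 0, 0]]}}

```text
t: 13.9
eef_pos: [572.2, -156.9, 110.9]
tcp_rot: [-3.141, 1.049, -3.107]
ft_force: [0.4, 0.3, -0.4]
opening: 1.0
```

```bash
python3 look2.py 18; python3 -c "
from h import *
plan(TB-10*N,RR)"
```

```text
t 13.95 p [ 572.66 -156.94  111.37] F [-0.06 -0.34  0.28] q [-0.31  0.78  1.46 -0.17  1.4  -0.27] n 1 turn [-0.  0.  0.]
[[20.4, 0.1, 0.6, -0.0, 0.002, 0.001]]
```

View pics/scene18z.png

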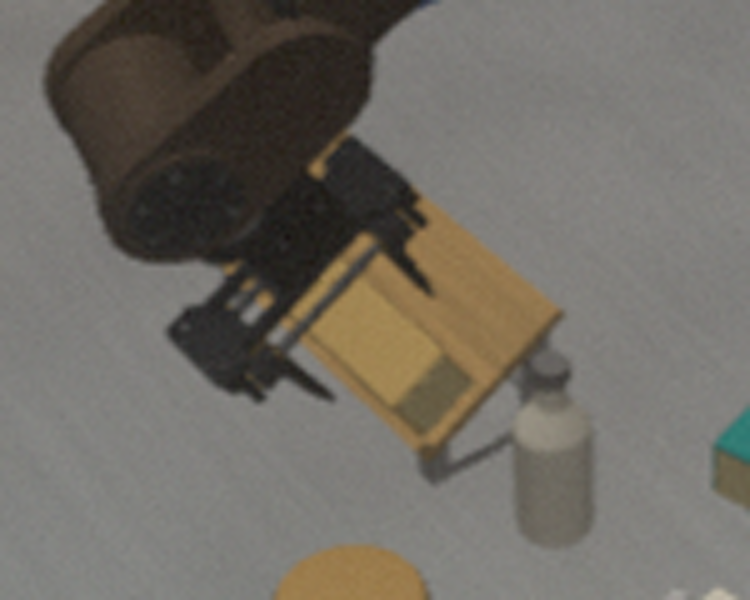

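Emit:
{"name": "step_arm", "arguments": {"rows": [[10, 0, 0.5, 0, 0, 0], [9, 0, 0, 0, 0, 0], [0, 0, 0, 0, 0, 0]]}}

```text
t: 14.32
eef_pos: [563.3, -157.4, 93.7]
tcp_rot: [-3.14, 1.05, -3.106]
ft_force: [0.2, -0.3, -0.0]
opening: 1.001
```

```bash
python3 look2.py 19; python3 -c "
from h import *
plan(TB-10*N,RR)"
```

```text
t 14.375 p [ 563.58 -157.43   94.02] F [0.61 0.3  0.21] q [-0.31  0.79  1.49 -0.17  1.36 -0.27] n 1 turn [-0.  0.  0.]
[[0.9, 0.3, -0.2, -0.0, 0.003, 0.001]]
```

View pics/scene19z.png

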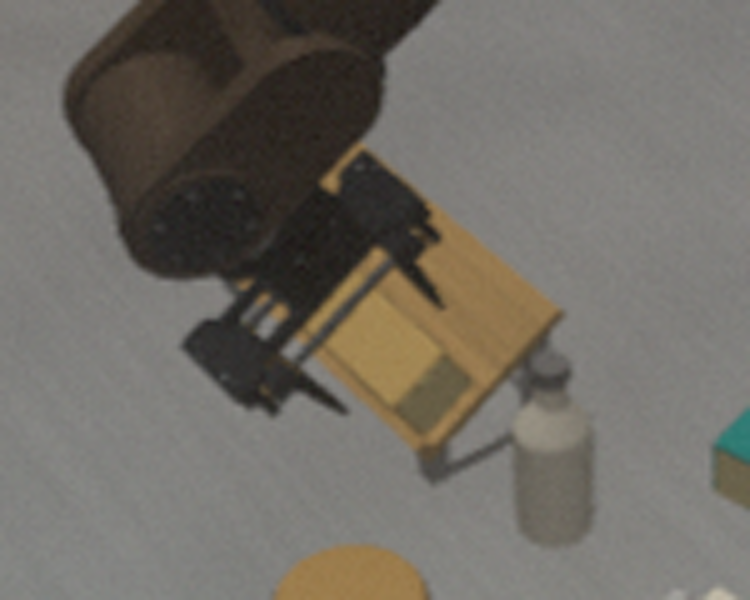

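Emit:
{"name": "step_arm", "arguments": {"rows": [[0, 0, 0, 0, 0, 0], [0, 0, 0, 0, 0, 0], [0, 0, 0, 0, 0, 0], [0, 0, 0, 0, 0, 0], [0, 0, 0, 0, 0, 0], [0, 0, 0, 0, 0, 0]], "grip": 30}}

```text
t: 15.12
eef_pos: [563.5, -157.5, 95.0]
tcp_rot: [-3.139, 1.05, -3.105]
ft_force: [0.4, 0.1, -0.4]
opening: 0.566
```

Emit:
{"name": "step_arm", "arguments": {"rows": [[0, 0, 0, 0, 0, 0], [0, 0, 0, 0, 0, 0]]}}

```text
t: 15.38
eef_pos: [563.5, -157.5, 95.0]
tcp_rot: [-3.139, 1.05, -3.105]
ft_force: [-1.5, -1.0, 1.1]
opening: 0.565
```

Emit:
{"name": "step_arm", "arguments": {"rows": [[-5, 0, 0, 0, 0, 0], [-10, 0, 0, 0, 0, 0], [-20, 0, 0, 0, 0, 0], [-30, 0, 0, 0, 0, 0], [-35, 0, 0, 0, 0, 0], [-30, 0, 0, 0, 0, 0], [0, 0, 0, 0, 0, 0]]}}

```text
t: 16.25
eef_pos: [632.1, -154.6, 211.7]
tcp_rot: [-3.141, 1.053, -3.106]
ft_force: [0.1, -0.0, -5.2]
opening: 0.564
```

```bash
python3 look2.py 20; python3 -c "
from h import *
plan(b2w(-8,-10,260),RB)"
```

```text
t 16.3 p [ 631.11 -154.48  210.36] F [-1.43 -1.12 -4.41] q [-0.28  0.76  1.21 -0.16  1.67 -0.29] n 7 turn [-0.16 -0.52 -0.04]
[[-0.8, 56.3, -12.8, -0.023, -0.074, -0.006], [-2.1, 56.6, -11.4, -0.023, -0.074, -0.006], [-3.2, 56.8, -9.9, -0.023, -0.074, -0.006], [-4.2, 57.0, -8.3, -0.023, -0.074, -0.006], [-5.1, 57.1, -6.7, -0.023, -0.074, -0.006], [-5.8, 57.2, -4.9, -0.023, -0.074, -0.007], [-6.6, 57.2, -3.2, -0.022, -0.075, -0.006]]
```

View pics/scene20z.png

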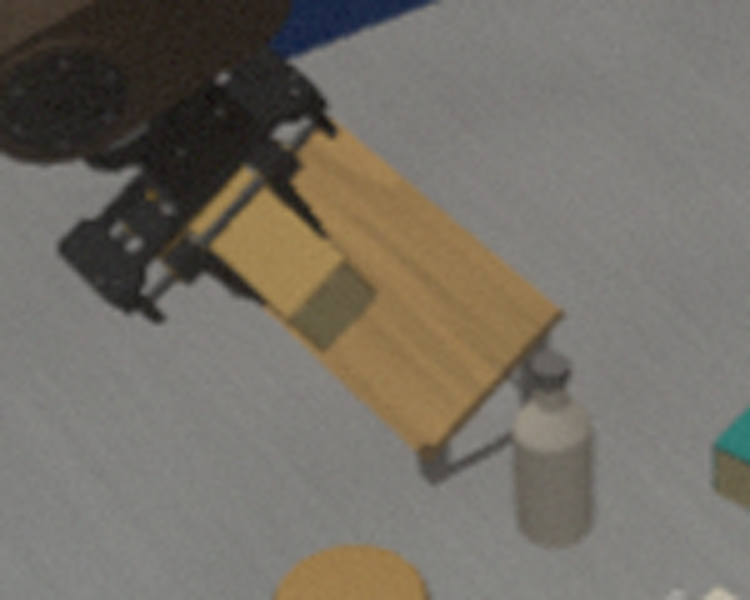

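```bash
python3 -c "
from h import *
plan(b2w(-8,-10,280),RB,per=42)"
```

```text
t 16.3 p [ 631.11 -154.48  210.36] F [-1.43 -1.12 -4.41] q [-0.28  0.76  1.21 -0.16  1.67 -0.29] n 10 turn [-0.16 -0.52 -0.04]
[[-2.3, 39.4, -10.0, -0.016, -0.052, -0.004], [-3.0, 39.5, -9.2, -0.016, -0.052, -0.004], [-3.6, 39.7, -8.4, -0.016, -0.052, -0.004], [-4.1, 39.8, -7.5, -0.016, -0.052, -0.004], [-4.7, 39.9, -6.7, -0.016, -0.052, -0.004], [-5.2, 40.0, -5.8, -0.016, -0.052, -0.005], [-5.6, 40.0, -4.8, -0.016, -0.052, -0.004], [-6.0, 40.1, -3.9, -0.016, -0.052, -0.005], [-6.4, 40.1, -3.0, -0.016, -0.051, -0.004], [-6.7, 40.0, -2.0, -0.016, -0.052, -0.005]]
```

Emit:
{"name": "step_arm", "arguments": {"rows": [[-10, 20, -12, -0.016, -0.052, -0.004], [-10, 35, -10, -0.016, -0.052, -0.004], [-8, 40, -9, -0.016, -0.052, -0.004], [-5, 40, -8, -0.016, -0.052, -0.004], [-5, 40, -7, -0.016, -0.052, -0.004], [-5, 40, -6, -0.016, -0.052, -0.005], [-5, 40, -5, -0.016, -0.052, -0.004], [-5, 40, -4, -0.016, -0.052, -0.005]]}}

```text
t: 17.3
eef_pos: [556.8, 140.3, 273.9]
tcp_rot: [3.031, 1.46, -3.089]
ft_force: [0.9, 1.2, -3.9]
opening: 0.564
```

```bash
python3 -c "
from h import *
plan(b2w(-8,-20,200),RB,per=42)"
```

```text
t 17.3 p [556.83 140.31 273.92] F [ 0.93  1.17 -3.85] q [ 0.13  0.43  1.58  0.01  1.25 -0.04] n 3 turn [-0.04 -0.11 -0.01]
[[24.8, 28.8, 3.4, -0.012, -0.037, -0.005], [24.7, 28.9, 2.8, -0.012, -0.036, -0.005], [24.7, 29.1, 2.3, -0.011, -0.037, -0.004]]
```

Emit:
{"name": "step_arm", "arguments": {"rows": [[20, 26, 3, -0.012, -0.037, -0.005], [20, 26, 3, -0.012, -0.037, -0.005], [20, 26, 2, -0.012, -0.037, -0.004], [10, 0, 0, 0, 0, 0], [0, 0, 0, 0, 0, 0]]}}

```text
t: 17.92
eef_pos: [539.6, 220.7, 197.3]
tcp_rot: [-2.915, 1.565, -2.713]
ft_force: [-0.4, -0.2, -4.8]
opening: 0.57
```

```bash
python3 look.py 21 scene; python3 -c "
from h import *
plan(b2w(-8,-20,100),RB,per=42)"
```

```text
t 17.925 b [-14.2  -25.08 197.3 ] F [-0.36 -0.24 -4.8 ]
t 17.975 p [539.85 220.68 197.79] F [-0.45 -0.58 -4.49] q [ 0.28  0.48  1.71 -0.    0.96  0.07] n 3 turn [ 0. -0.  0.]
[[32.6, 1.7, 2.2, 0.001, -0.002, 0.0], [32.6, 1.8, 2.1, 0.002, -0.001, 0.001], [32.6, 1.7, 2.0, 0.001, -0.002, 0.0]]
```

View pics/scene21z.png

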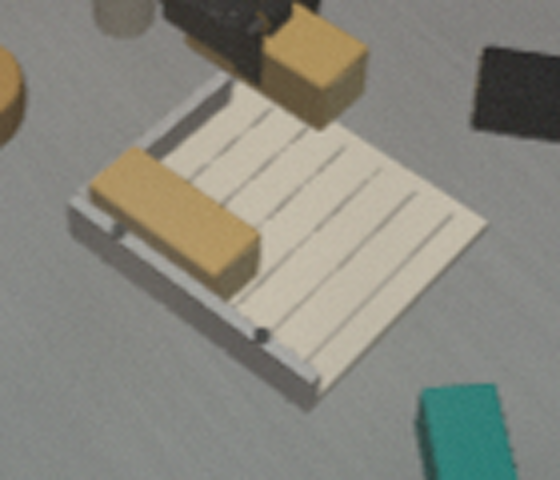

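Emit:
{"name": "step_arm", "arguments": {"rows": [[30, 0, 2, 0, 0, 0], [30, 0, 2, 0, 0, 0], [30, 0, 0, 0, 0, 0], [20, 0, 0, 0, 0, 0], [10, 0, 0, 0, 0, 0], [0, 0, 0, 0, 0, 0]]}}

```text
t: 18.73
eef_pos: [547.1, 217.1, 77.9]
tcp_rot: [-1.45, 1.57, -1.255]
ft_force: [0.7, 0.1, -3.4]
opening: 0.562
```

```bash
python3 look.py 22 scene; python3 -c "
from h import *
plan(b2w(-14,-20,60),RB,per=42)"
```

```text
t 18.725 b [ -7.61 -30.14  77.86] F [ 0.73  0.15 -3.45]
t 18.775 p [547.28 217.17  78.35] F [-0.62 -0.74 -3.79] q [ 0.27  0.64  1.79 -0.    0.7   0.07] n 1 turn [-0.  0.  0.]
[[18.3, 10.1, -6.7, -0.003, 0.001, 0.001]]
```

View pics/scene22z.png

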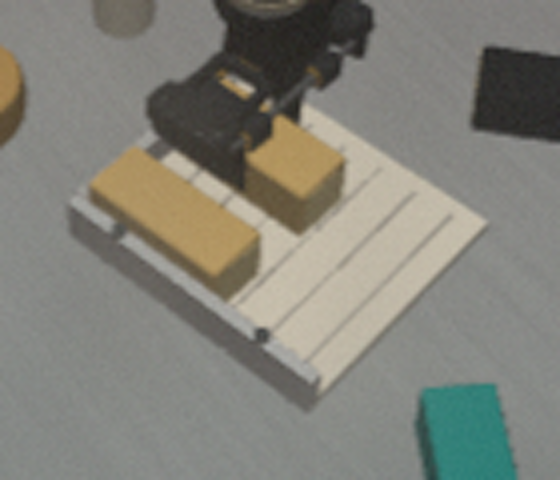

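Emit:
{"name": "step_arm", "arguments": {"rows": [[6, 7, -2, 0, 0, 0], [6, 3, 0, 0, 0, 0], [3, 0, 0, 0, 0, 0], [0, 0, 0, 0, 0, 0]]}}

```text
t: 19.27
eef_pos: [543.8, 227.7, 64.3]
tcp_rot: [-0.194, 1.567, 0.002]
ft_force: [0.9, -0.6, -4.1]
opening: 0.564
```

```bash
python3 look.py 23
```

```text
t 19.275 b [ -8.69 -19.09  64.26] F [ 0.9  -0.57 -4.09]
```

Emit:
{"name": "step_arm", "arguments": {"rows": [[3, 0, 0, 0, 0, 0], [3, 0, 0, 0, 0, 0], [1.5, 0, 0, 0, 0, 0]]}}

```text
t: 19.65
eef_pos: [544.1, 227.6, 56.5]
tcp_rot: [-0.171, 1.566, 0.024]
ft_force: [-0.1, -0.8, -4.4]
opening: 0.564
```

Emit:
{"name": "step_arm", "arguments": {"rows": [[1.5, 0, 0, 0, 0, 0]]}}

```text
t: 19.77
eef_pos: [544.1, 227.6, 54.9]
tcp_rot: [-0.175, 1.566, 0.021]
ft_force: [-0.6, -0.5, -5.0]
opening: 0.569
```

Emit:
{"name": "step_arm", "arguments": {"rows": [[1.5, 0, 0, 0, 0, 0]]}}

```text
t: 19.9
eef_pos: [544.1, 227.5, 54.1]
tcp_rot: [-0.169, 1.566, 0.026]
ft_force: [-4.7, -2.0, 20.2]
opening: 0.57
```

Emit:
{"name": "step_arm", "arguments": {"rows": [[-0.3, 0, 0, 0, 0, 0]]}}

```text
t: 20.02
eef_pos: [544.2, 227.6, 54.5]
tcp_rot: [-0.154, 1.566, 0.041]
ft_force: [0.1, 0.5, -4.4]
opening: 0.566
```

Emit:
{"name": "step_arm", "arguments": {"rows": [[0.3, 0, 0, 0, 0, 0]]}}

```text
t: 20.15
eef_pos: [544.2, 227.6, 54.3]
tcp_rot: [-0.141, 1.566, 0.054]
ft_force: [0.8, 0.6, -5.0]
opening: 0.566
```

Emit:
{"name": "step_arm", "arguments": {"rows": [[0, 0, 0, 0, 0, 0], [0, 0, 0, 0, 0, 0], [0, 0, 0, 0, 0, 0]], "grip": 72}}

```text
t: 20.52
eef_pos: [544.8, 227.7, 54.8]
tcp_rot: [-0.085, 1.564, 0.11]
ft_force: [-0.6, -0.9, -0.8]
opening: 0.752
```

```bash
python3 look.py 24 scene
```

```text
t 20.525 b [ -7.69 -19.23  54.76] F [-0.6  -0.93 -0.78]
```

View pics/scene24z.png

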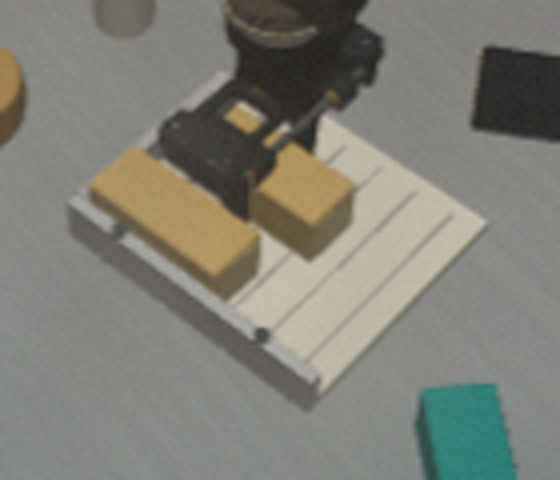

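Emit:
{"name": "step_arm", "arguments": {"rows": [[-10, 0, 0, 0, 0, 0], [-40, 0, 0, 0, 0, 0], [-50, 0, 0, 0, 0, 0], [0, 0, 0, 0, 0, 0]]}}

```text
t: 21.08
eef_pos: [544.4, 227.7, 159.4]
tcp_rot: [-0.073, 1.564, 0.123]
ft_force: [-0.3, 0.3, 0.1]
opening: 0.755
```

```bash
python3 look.py 25 scene; python3 -c "
from h import *
print(w2b(pose()[0]))
plan(b2w(-75,-20,155),RA(1))"
```

```text
t 21.075 b [ -8.17 -19.15 159.39] F [-0.27  0.25  0.1 ]
[ -9.07 -19.27 157.43]
t 21.125 p [543.5  227.43 157.43] F [ 0.32 -0.71 -0.32] q [ 0.28  0.53  1.74 -0.    0.87  0.09] n 10 turn [-1.57  0.    0.  ]
[[0.2, -0.1, -6.6, -0.157, 0.0, 0.0], [0.2, 0.9, -6.5, -0.157, 0.0, 0.0], [0.2, 2.0, -6.3, -0.157, 0.0, 0.0], [0.2, 2.9, -5.9, -0.157, 0.0, 0.001], [0.2, 3.8, -5.4, -0.158, 0.0, 0.001], [0.2, 4.6, -4.7, -0.157, 0.0, 0.0], [0.3, 5.3, -4.0, -0.158, 0.0, 0.001], [0.2, 5.8, -3.1, -0.157, 0.001, 0.001], [0.3, 6.3, -2.1, -0.158, 0.0, 0.0], [0.2, 6.5, -1.1, -0.157, 0.001, 0.001]]
```

View pics/scene25z.png

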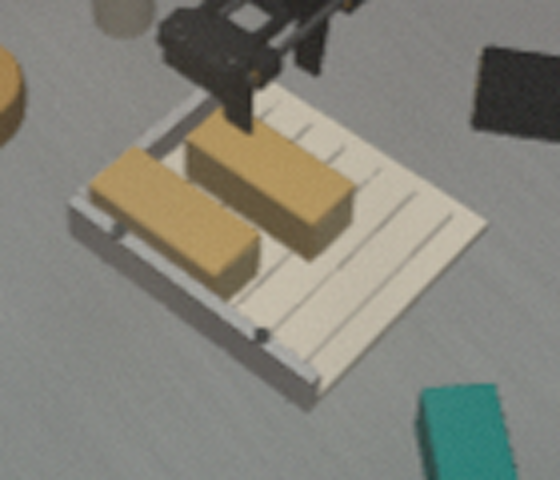

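Emit:
{"name": "step_arm", "arguments": {"rows": [[0, 0, -7, -0.157, 0, 0], [0, 1, -7, -0.157, 0, 0], [0, 2, -6, -0.157, 0, 0], [0, 3, -6, -0.157, 0, 0], [0, 4, -5, -0.157, 0, 0], [0, 5, -5, -0.157, 0, 0], [0, 5, -4, -0.157, 0, 0], [0, 6, -3, -0.157, 0, 0]]}}

```text
t: 22.12
eef_pos: [485.7, 214.5, 149.7]
tcp_rot: [2.058, 1.561, -2.734]
ft_force: [-0.4, 0.3, 0.3]
opening: 0.762
```

```bash
python3 -c "
from h import *
plan(b2w(-75,-18,155),RA(1))"
```

```text
t 22.125 p [485.65 214.48 149.68] F [-0.43  0.28  0.29] q [ 0.29  0.48  1.88 -0.    0.79 -1.2 ] n 2 turn [-0.28 -0.   -0.01]
[[-2.6, 3.6, 0.3, -0.139, -0.002, -0.005], [-2.7, 3.5, 0.8, -0.138, -0.001, -0.004]]
```

Emit:
{"name": "step_arm", "arguments": {"rows": [[0, 4, 0, -0.139, 0, -0.005], [0, 2, 2, -0.135, 0, -0.004], [40, 0, 0, 0, 0, 0], [40, 0, 0, 0, 0, 0], [15, 0, 0, 0, 0, 0], [0, 0, 0, 0, 0, 0]]}}

```text
t: 22.88
eef_pos: [475.7, 215.2, 47.3]
tcp_rot: [1.997, 1.561, -2.509]
ft_force: [-0.8, 0.4, -0.1]
opening: 0.756
```

```bash
python3 look.py 26 scene; python3 -c "
from h import *
plan(b2w(-50,-17,48),RA(1))"
```

```text
t 22.875 b [-77.96 -17.91  47.32] F [-0.82  0.4  -0.05]
t 22.925 p [475.92 215.29  47.93] F [ 0.68  0.65 -0.63] q [ 0.3   0.63  1.97 -0.01  0.55 -1.47] n 1 turn [ 0.01 -0.   -0.01]
[[-0.3, -27.7, 0.6, 0.009, -0.004, -0.008]]
```

View pics/scene26z.png

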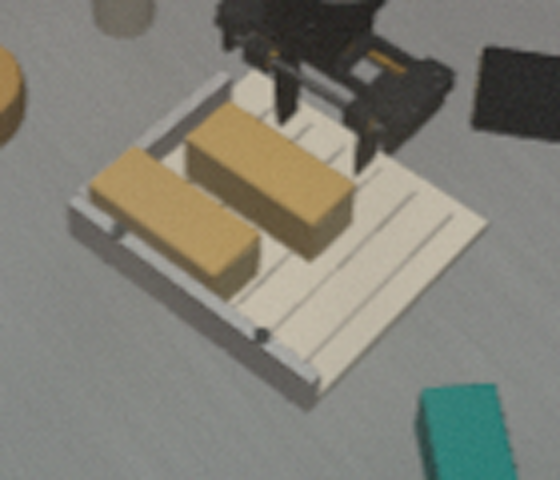

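Emit:
{"name": "step_arm", "arguments": {"rows": [[0, -15, 0, 0.009, -0.004, -0.008], [0, -10, 0, 0, 0, 0], [1, -5, 0, 0, 0, 0], [1, -4, 0, 0, 0, 0], [1, -4, 0, 0, 0, 0], [1, -4, 0, 0, 0, 0]]}}

```text
t: 23.68
eef_pos: [519.1, 224.1, 45.7]
tcp_rot: [1.28, 1.57, 3.048]
ft_force: [-4.0, -0.4, 2.8]
opening: 0.756
```

```bash
python3 look.py 27
```

```text
t 23.675 b [-33.69 -17.71  45.71] F [-4.02 -0.38  2.76]
```

Emit:
{"name": "step_arm", "arguments": {"rows": [[0, -3, 0, 0, 0, 0], [0, -3, 0, 0, 0, 0], [0, -3, 0, 0, 0, 0], [0, -2, 0, 0, 0, 0]]}}

```text
t: 24.18
eef_pos: [530.4, 226.4, 45.6]
tcp_rot: [1.454, 1.57, -3.061]
ft_force: [-3.7, -1.3, 3.0]
opening: 0.752
```

```bash
python3 look.py 28 scene
```

```text
t 24.175 b [-22.06 -17.69  45.59] F [-3.72 -1.32  2.97]
```

View pics/scene28z.png

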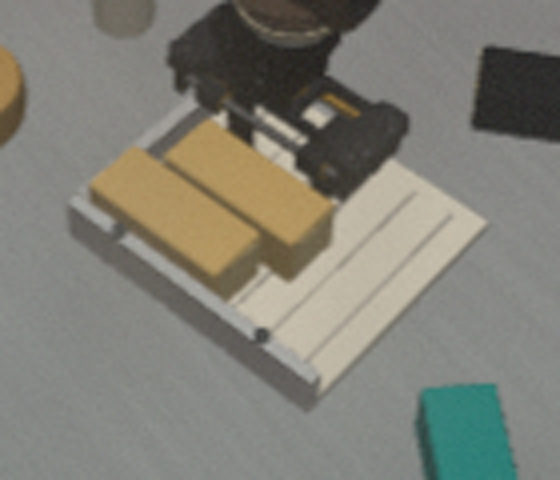

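Emit:
{"name": "step_arm", "arguments": {"rows": [[0, -1.5, 0, 0, 0, 0], [0, -1.5, 0, 0, 0, 0]]}}

```text
t: 24.48
eef_pos: [533.7, 227.1, 45.5]
tcp_rot: [1.399, 1.57, -3.117]
ft_force: [-3.7, -1.0, 3.3]
opening: 0.752
```

Emit:
{"name": "step_arm", "arguments": {"rows": [[0, -1.5, 0, 0, 0, 0]]}}

```text
t: 24.6
eef_pos: [534.4, 227.2, 45.5]
tcp_rot: [1.542, 1.568, -2.973]
ft_force: [-12.8, -1.8, 9.6]
opening: 0.757
```

Emit:
{"name": "step_arm", "arguments": {"rows": [[0, -1.2, 0, 0, 0, 0]]}}

```text
t: 24.72
eef_pos: [534.4, 227.2, 45.5]
tcp_rot: [1.581, 1.565, -2.935]
ft_force: [-12.0, -3.4, 8.4]
opening: 0.756
```

```bash
python3 look.py 29
```

```text
t 24.725 b [-18.02 -17.65  45.52] F [-12.    -3.39   8.37]
```

Emit:
{"name": "step_arm", "arguments": {"rows": [[0, 10, 0, 0, 0, 0], [-10, 10, 0, 0, 0, 0], [-50, 0, 20, 0, 0, 0], [0, -5, 50, 0, 0, 0], [0, -35, 25, 0, 0, 0], [0, -10, 0, 0, 0, 0], [0, 0, 0, 0, 0, 0]], "grip": 0}}

```text
t: 25.6
eef_pos: [545.7, 328.6, 111.2]
tcp_rot: [-0.911, 1.568, 0.855]
ft_force: [-0.7, 0.2, -0.0]
opening: 0.078
```

```bash
python3 look.py 30 ;python3 -c "
from h import *
plan(b2w(17,92,48),RA(1),per=30)"
```

```text
t 25.6 b [ 13.04  79.49 111.17] F [-0.73  0.17 -0.03]
t 25.6 p [545.75 328.6  111.17] F [-0.73  0.17 -0.03] q [ 0.44  0.65  1.65  0.    0.84 -1.33] n 3 turn [-0.  0.  0.]
[[21.1, -1.3, 4.1, -0.001, 0.001, 0.001], [21.0, -1.3, 4.2, -0.001, 0.0, 0.001], [21.1, -1.3, 4.2, -0.0, 0.001, 0.0]]
```

Emit:
{"name": "step_arm", "arguments": {"rows": [[5, -3, 9, 0, 0, 0], [20, -1, 2, 0, 0, 0], [20, 0, 0, 0, 0, 0], [16, 0, 0, 0, 0, 0], [0, 0, 0, 0, 0, 0]]}}

```text
t: 26.22
eef_pos: [545.4, 338.4, 44.6]
tcp_rot: [1.266, 1.569, 3.03]
ft_force: [0.2, 0.2, 0.4]
opening: 0.005
```

```bash
python3 look.py 31 scene
```

```text
t 26.225 b [14.68 89.2  44.6 ] F [0.18 0.24 0.38]
```

View pics/scene31z.png

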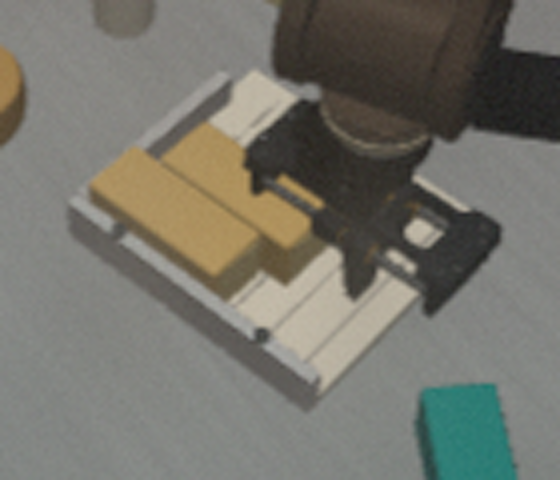

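Emit:
{"name": "step_arm", "arguments": {"rows": [[0, -3, -10, 0, 0, 0], [0, 0, -6, 0, 0, 0], [0, 0, -4, 0, 0, 0], [0, 0, -4, 0, 0, 0], [0, 0, -4, 0, 0, 0], [0, 0, -3, 0, 0, 0]]}}

```text
t: 27.02
eef_pos: [556.2, 306.7, 47.4]
tcp_rot: [-0.998, 1.568, 0.766]
ft_force: [-1.0, 3.0, 0.3]
opening: 0.001
```

```bash
python3 look.py 32
```

```text
t 27.025 b [19.02 55.96 47.41] F [-1.02  2.98  0.32]
```

Emit:
{"name": "step_arm", "arguments": {"rows": [[0.5, 0, -3, 0, 0, 0], [0.5, 0, -3, 0, 0, 0], [0.5, 0, -3, 0, 0, 0], [0.5, 0, -3, 0, 0, 0], [0, 0, -3, 0, 0, 0]]}}

```text
t: 27.65
eef_pos: [558.6, 295.1, 47.5]
tcp_rot: [-0.745, 1.563, 1.02]
ft_force: [-0.3, 2.0, -1.4]
opening: 0.003
```

```bash
python3 look.py 33 scene
```

```text
t 27.65 b [19.06 44.1  47.48] F [-0.27  1.98 -1.37]
```

View pics/scene33z.png

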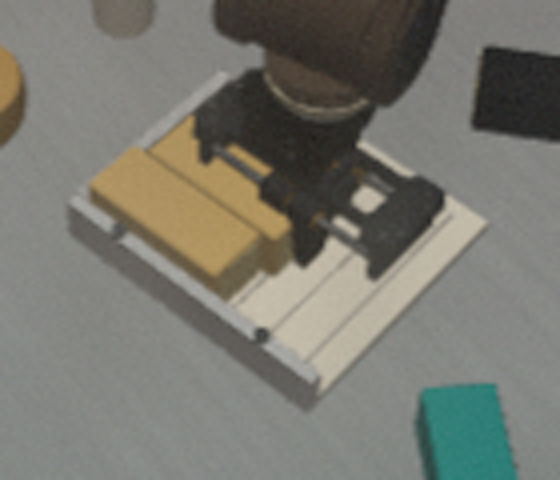

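Emit:
{"name": "step_arm", "arguments": {"rows": [[0.3, 0, -3, 0, 0, 0], [0.3, 0, -3, 0, 0, 0], [0.3, 0, -2, 0, 0, 0]]}}

```text
t: 28.08
eef_pos: [560.1, 288.0, 47.4]
tcp_rot: [-0.705, 1.561, 1.06]
ft_force: [-3.4, 6.1, 3.9]
opening: 0.007
```

Emit:
{"name": "step_arm", "arguments": {"rows": [[0, 0, -1.5, 0, 0, 0]]}}

```text
t: 28.2
eef_pos: [560.3, 286.7, 47.4]
tcp_rot: [-0.694, 1.561, 1.071]
ft_force: [-2.0, 2.7, 0.7]
opening: 0.006
```

Emit:
{"name": "step_arm", "arguments": {"rows": [[0, 0, -1.2, 0, 0, 0]]}}

```text
t: 28.32
eef_pos: [560.5, 285.5, 47.4]
tcp_rot: [-0.695, 1.561, 1.07]
ft_force: [-1.6, 3.5, 2.0]
opening: 0.008
```

```bash
python3 look.py 34
```

```text
t 28.325 b [19.07 34.33 47.44] F [-1.65  3.45  2.03]
```

Emit:
{"name": "step_arm", "arguments": {"rows": [[0, 0, -1.2, 0, 0, 0]]}}

```text
t: 28.45
eef_pos: [560.8, 284.3, 47.4]
tcp_rot: [-0.69, 1.561, 1.075]
ft_force: [-1.4, 3.7, 2.5]
opening: 0.005
```

Emit:
{"name": "step_arm", "arguments": {"rows": [[0, 0, -1.2, 0, 0, 0]]}}

```text
t: 28.58
eef_pos: [560.9, 283.5, 47.4]
tcp_rot: [-0.657, 1.56, 1.108]
ft_force: [-4.2, 12.9, 1.3]
opening: 0.007
```

Emit:
{"name": "step_arm", "arguments": {"rows": [[0, 0, -1.2, 0, 0, 0]]}}

```text
t: 28.7
eef_pos: [561.0, 283.5, 47.5]
tcp_rot: [-0.611, 1.558, 1.154]
ft_force: [-4.8, 18.0, 1.8]
opening: 0.008
```

```bash
python3 look.py 35 scene; python3 -c "
from h import *
print(w2b([614.3,293.9,48.7]))"
```

```text
t 28.7 b [19.09 32.23 47.5 ] F [-4.8  18.    1.75]
[73.43 31.98 48.7 ]
```

View pics/scene35z.png

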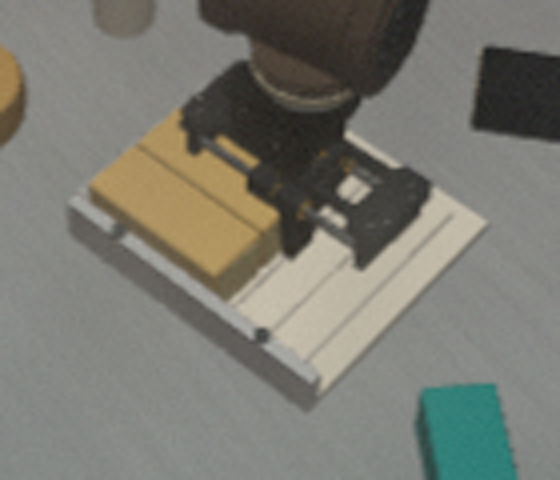

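Emit:
{"name": "step_arm", "arguments": {"rows": [[0, 0, 8, 0, 0, 0], [-10, 0, 12, 0, 0, 0], [-55, 0, 0, 0, 0, 0], [-10, 50, -10, 0, 0, 0], [0, 20, -40, 0, 0, 0], [0, 0, -40, 0, 0, 0], [0, 0, 0, 0, 0, 0]], "grip": 75}}

```text
t: 29.62
eef_pos: [504.1, 200.5, 126.6]
tcp_rot: [-0.882, 1.558, 0.885]
ft_force: [1.0, 0.3, -0.1]
opening: 0.682
```

```bash
python3 look.py 36 scene;python3 -c "
from h import *
plan(b2w(-50,-45,100),RA(1))"
```

```text
t 29.625 b [-52.99 -37.95 126.59] F [ 1.01  0.3  -0.05]
t 29.675 p [504.   201.48 126.57] F [0.29 0.24 0.32] q [ 0.26  0.52  1.88  0.01  0.73 -1.52] n 1 turn [-0.    0.01  0.01]
[[26.5, -2.6, -8.3, -0.001, 0.008, 0.01]]
```

View pics/scene36z.png

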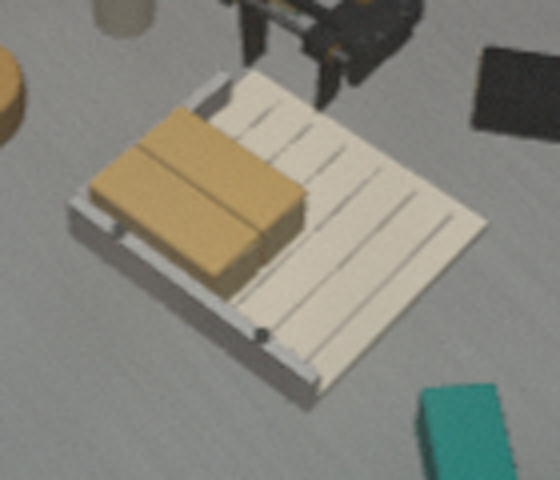

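Emit:
{"name": "step_arm", "arguments": {"rows": [[15, 0, -6, 0, 0.008, 0.01], [30, -2, 0, 0, 0, 0], [28, 0, 0, 0, 0, 0], [0, 0, 0, 0, 0, 0]]}}

```text
t: 30.18
eef_pos: [507.2, 198.4, 49.5]
tcp_rot: [2.214, 1.569, -2.299]
ft_force: [0.4, 0.4, 1.6]
opening: 0.792
```

```bash
python3 look.py 37; python3 -c "
from h import *
plan(b2w(-22,-45,48),RA(1))"
```

```text
t 30.175 b [-50.33 -40.54  49.5 ] F [0.41 0.39 1.62]
t 30.175 p [507.22 198.45  49.5 ] F [0.41 0.39 1.62] q [ 0.25  0.65  1.92 -0.    0.58 -1.52] n 1 turn [ 0. -0. -0.]
[[1.5, -28.3, -4.5, 0.002, -0.001, -0.002]]
```

Emit:
{"name": "step_arm", "arguments": {"rows": [[1, -10, -3, 0, 0, 0], [1, -7, 0, 0, 0, 0], [1, -4, 0, 0, 0, 0], [0, -2, 0, 0, 0, 0], [0, 0, 0, 0, 0, 0]]}}

```text
t: 30.8
eef_pos: [533.3, 201.2, 48.5]
tcp_rot: [-2.246, 1.569, -0.474]
ft_force: [0.5, 0.2, -0.5]
opening: 0.793
```

```bash
python3 look.py 38
```

```text
t 30.8 b [-24.23 -43.02  48.49] F [ 0.53  0.21 -0.49]
```

Emit:
{"name": "step_arm", "arguments": {"rows": [[0, -2, 0, 0, 0, 0], [0, -2, 0, 0, 0, 0]]}}

```text
t: 31.05
eef_pos: [537.2, 201.9, 48.7]
tcp_rot: [-2.261, 1.569, -0.489]
ft_force: [-0.4, -0.0, -0.3]
opening: 0.787
```

Emit:
{"name": "step_arm", "arguments": {"rows": [[0, -1.2, 0, 0, 0, 0]]}}

```text
t: 31.18
eef_pos: [538.5, 202.2, 48.7]
tcp_rot: [-2.239, 1.569, -0.467]
ft_force: [-0.7, 0.2, -0.3]
opening: 0.789
```

Emit:
{"name": "step_arm", "arguments": {"rows": [[0, -1.2, 0, 0, 0, 0]]}}

```text
t: 31.3
eef_pos: [539.2, 202.4, 48.7]
tcp_rot: [-2.956, 1.569, -1.184]
ft_force: [-4.2, -1.5, 3.9]
opening: 0.787
```

```bash
python3 look.py 39
```

```text
t 31.3 b [-18.23 -42.99  48.69] F [-4.21 -1.51  3.92]
```

Emit:
{"name": "step_arm", "arguments": {"rows": [[0, -1.2, 0, 0, 0, 0]]}}

```text
t: 31.42
eef_pos: [539.2, 202.4, 48.6]
tcp_rot: [2.033, 1.568, -2.479]
ft_force: [-9.0, -2.0, 5.8]
opening: 0.787
```

Emit:
{"name": "step_arm", "arguments": {"rows": [[0, 10, 0, 0, 0, 0], [-5, 15, 0, 0, 0, 0], [-60, 10, 0, 0, 0, 0], [-60, 50, 0, 0, 0, 0], [-40, 50, 0, 0, 0, 0], [0, 0, 0, 0, 0, 0]]}}

```text
t: 32.17
eef_pos: [412.7, 176.8, 204.6]
tcp_rot: [2.176, 1.568, -2.336]
ft_force: [0.1, 0.6, -0.7]
opening: 0.786
```

```bash
python3 look.py 40 scene top
```

```text
t 32.175 b [-147.29  -43.17  204.59] F [ 0.08  0.57 -0.68]
```

View pics/scene40.png

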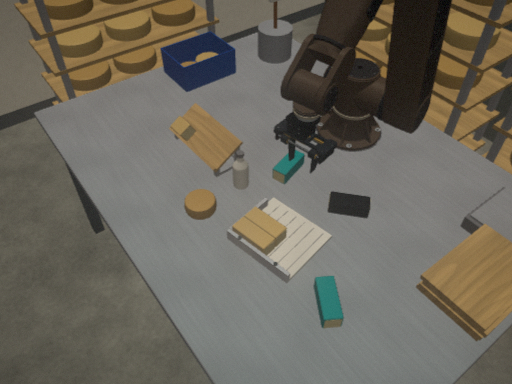

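View pics/top40z.png

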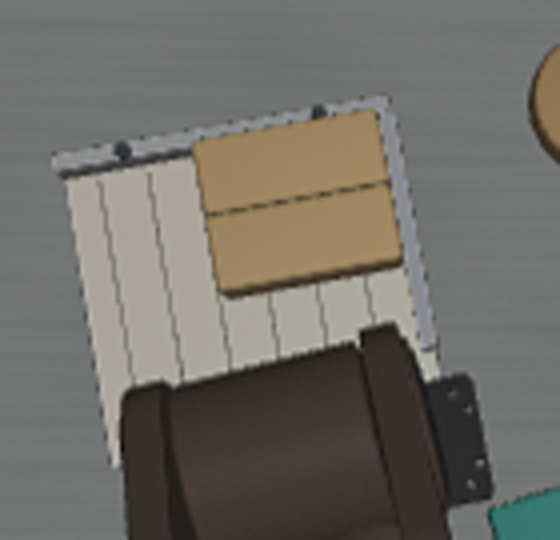

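```bash
python3 -c "
from cell import env
print(env.state()['t'],env.state()['ft_force']); print(env.job_done())"
```

```text
32.275 [ 0.43017134 -0.48391709 -0.74191556]
the job is handed in; nothing more can be done
None
```

Both bars are home and the job was handed in at 32.3 s, with the arm clear and touching nothing. It gives no verdict, so the result below rests on my own checks.

**What I did**
- I pushed the askew bar against the far fence, then against the end stop.
- I lifted the full-length bar square off the slope and set it down level on the board, the same way up.
- I then pushed it along the first bar and against the end stop.

**Last checks**
- **Flushness:** both pictures show the two bars flush with each other, the fence and the stop.
- **Contact positions:**

| Contact | Gripper reading, board frame |
|---|---|
| First bar at the fence | x = 36.0 mm, then 36.0 mm again on a second push |
| Second bar at the first bar | x = −18.0 mm, then −18.2 mm on a second push (54 mm less, one bar width) |
| First bar at the end stop | y = 32.0 mm |
| Second bar at the end stop | y = 32.2 mm |

- **Other objects:** the half bar, flask and wheel look unmoved in the last picture.

**Forces and disagreements**
- **Pushing:** sliding took about 3–8 N, and the readings as a bar met a stop or its neighbour reached 19 N at most. That is more than "a few newtons" but under 40 N.
- **Setting down:** touchdown read about 20 N, roughly 25 N with the bar's weight. The bar may have been lifted again by a few tenths of a millimetre when I let go, far less than 8 mm.
- **Camera fix:** my first estimate of the board's position was about 2 mm off from the contact positions along each axis. I corrected it from the contacts.

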